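# Refit the strainer and both cones of a citrus press

## Task

Put the washed citrus press back together for juicing oranges: first the strainer into the juice bowl, lying flat with its tab in the spout, then the small white cone fully home on the drive spindle, and last the large green cone over the small one, fully home on its lugs. The press starts when its spindle is pushed down, so work gently, feeling and turning each cone until it drops into place, and never press the spindle down. Leave the glass, the oranges and the lemon where they are.

Things in the scene. Friction and masses are not known exactly. Their poses are not given: they have to be found in the camera images.
- citrus_press: citrus press, fixed on the worktop: white base 142 mm wide, on it an open steel juice bowl (inner diameter 148 mm, floor 90 mm, rim 120 mm up). Origin: centre of its underside, on the spindle's axis; z up; -x points out along the spout. Six ledges in the bowl carry the strainer, underside 104 mm up. A round neck, 27 mm diameter, rises in the middle to 118 mm; the spindle stands out of it.
- spout_tip (a point): outer end of the spout, in its floor, 116 mm from the press's axis and 90 mm up. The spout is a channel 26 mm wide inside, cut through the bowl's wall; its cheeks are as high as the rim (120 mm).
- spindle_top (a point): centre of the spindle's top at rest, 152 mm above the worktop. Dark square bar, 15 mm wide up to 147 mm, then a round nose tapering from 14.6 to 9 mm diameter over 5 mm, which enters the socket at any angle. The bar's angle about its axis differs each time and is not given (see or feel it); the geared motor holds it against 0.35 N m of turning.
- start_switch (a joint): how far the spindle is pushed down (m): 0 at rest, 0.004 at its stop. A spring holds it at 0 up to about 14 N and then gives 1 mm for each further 1.5 N. At 0.002 (about 17 N) the motor would start, which must not happen.
- strainer: grey slotted strainer, lying right way up: disc 140 mm wide, 4 mm thick; upright collar in the middle to grip, 41 mm outer, 33 mm inner diameter, top 20 mm up. A tab 20 mm wide along its -x axis ends 92 mm out. Origin: centre of underside, z up. Home: on the ledges, x axis along the press's x axis, tab in the spout; turned wrongly the tab rides on the rim, 16 mm too high. About 80 g.
- small_cone: small white cone, standing upright, 41 mm tall: flange 60 mm wide and 4 mm thick, straight hub 36 to 38 mm wide up to 27 mm, ribbed dome. Grip the hub at 13 to 27 mm. Four lugs, 8 mm wide, 4 to 12 mm up, reach out to 30 mm on its +-x and +-y axes. Origin: centre of underside, z up. About 60 g.
- socket (a point): mouth of the small cone's square socket, at its origin: 17.6 mm wide, 25 mm deep, sides square to the cone's x and y axes. Out of line with the spindle it rests on the bar's shoulders, underside 147 mm above the worktop; a turn of up to 90 degrees brings it into line (10 degrees off still enters). Home, underside 127 mm up, 3 mm clear of the strainer's collar.
- large_cone: large green cone, standing upright, 54 mm tall, hollow, open below: straight skirt 61 mm wide up to 24 mm to grip, ribbed dome. Four notches in its lower edge, 13 mm wide, 9 mm high, on its +-x and +-y axes, fit over the small cone's lugs (5 degrees to spare). Origin: centre of underside, z up. On top of the lugs it stands 12 mm above the small cone's underside, home 4 mm. About 70 g.
- dome_tip (a point): top of the large cone's dome, on its axis, 54 mm above its origin.
- glass: clear drinking glass, 81 mm wide, 91 mm tall; origin at the centre of its underside. Leave it alone.
- orange_a: loose orange, 77 mm across; origin at its underside at the start. Leave it alone.
- lemon_a: loose lemon, 74 x 101 x 69 mm; origin at its underside at the start. Leave it alone.
Not all that is in view belongs to the job. Leave any brown look-alike of the strainer alone.

How it is judged:
By the outcome, as a careful person would: the job done as asked, in the order asked, and still so for the second after the job is handed in, with the robot touching nothing.
It also fails if it takes over 72 s, if anything falls off the work surface, if the arm or the gripper's body presses on something with over 40 N, if the wrist force passes 120 N, or if a joint passes its speed limit or range.

## Robot

A 6-joint arm with a two-finger parallel gripper is mounted at the origin on a cart in front of the work surface, level with it; the furniture and walls round the work are solid. World frame = base frame: x ahead of the robot, y to its left, z up, the work surface at z = 0. Lengths are in m, angles in rad, forces in N, time in s.
With the tool pointing down it reaches from about 0.225 to 0.875 m from the base axis. Payload 3.4 kg.
Tool frame: the origin (TCP) lies on the centre line of the jaws, within the pads' length; the fingertips stand 22 mm ahead of it and the grasp point (between the pads) lies 3 mm ahead of it; z points along the fingers, y is the line along which they close (so a half turn about z gives the same grasp; the last joint's range is limited). The gripper opens to 85 mm and grips with 20 to 120 N. Pads are 22 mm wide; open, the fingers measure 114 mm over their backs; the gripper's body (76 mm by 85 mm) begins 54 mm behind the grasp point. The pads swing forward as they close: fully open they stand 13 mm farther back than shut.
Start: joints at [1.058, 0.276, 1.505, -0, 1.361, -0.121], TCP at [0.22, 0.531, 0.219] pointing down, gripper open.
Joint ranges: [-2.89, 2.89], [-0.75, 2.08], [0.22, 2.7], [-1.18, 4.32], [0.11, 2.71], [-2.7, 2.7]. Speed limits (rad/s): [2.57, 2.57, 3.14, 3.14, 3.14, 3.14].

## Interface

Orientations are given as a unit quaternion [w, x, y, z].
In Python, from rig import readout, optics, ticket gives the robot as it stands. The module is installed in compiled form; this text tells all that it offers.
- The arm moves only by the shell command python3 -m handwheel 'ROWS' [OPENING] [FORCE]. ROWS is rows parted by semicolons, their numbers by spaces, 1 to 5 of them, each of 4 numbers: dx, dy, dz in m, then a turn about the tool's z in rad; each row shifts and turns the commanded pose from where the row before left it, along the tool's axes as they then stand; what a row does not reach is not made up. A row lasts 1/12 s, in which the tool goes at most 0.0417 m and 0.125 rad, less where a joint would pass 70% of its speed; a pose out of reach is approached as far as the arm can. OPENING is the finger opening in m, set as the command begins (- or left out keeps the last). The fingers move at their own pace and stop on an object; FORCE is the grip in N (left out, the last holds). Time passes only in rows, so rows that do not move let the fingers close. It prints the time, the measured TCP pose, the force, the opening and the grip force at its end.
- readout.get_state(): the state, without advancing time (a new reading comes with each control period).
- optics.get_image(name): name is "scene" or "side" or "wrist"; returns a dict with "img" (384x512x3 uint8, red, green, blue), "camera_matrix" (3x3 intrinsics, pixels), "T" (4x4, takes a point from camera to world coordinates); the wrist camera has in their place "hand_eye" (4x4, takes a point from camera to tool coordinates, whose origin is the TCP and whose axes are the flange's). Camera axes: x right, y down, z forward; pixel columns grow to the right and rows downward; lengths in m; the calibration is good to about 2 mm. A picture is of the moment at which its call begins: read the wrist's pose just before it. There is no depth.
- ticket.sign_off(): hands the job in; it is judged then, once.
The state is a dict: "clock": time; "qpos": joint angles; "qd": joint speeds; "effort": joint torques, N m; "position": TCP position; "ee_rot": TCP orientation; "contact_force": force on the tool from outside, world axes, zero at the start; "moment": the same for the moment, N m; "width": finger opening in m; "gripper_force": force on a finger pad.
Only numpy, scipy, OpenCV 4.12 (cv2) and the standard library are available. Lean on these libraries where they do the work, as an engineer would, in place of code of your own. Each camera call takes 0.05 s, during which the arm holds its last target. There are 200 camera calls.

## Working session

There is one attempt and no reset: what is moved stays moved. The work goes in short steps, Python scripts to look and compute and a shell command to move; the robot and the scene stay as the last step left them, time stands still between calls to the robot, and variables do not carry over. Pictures are saved under pics/ and viewed, at most 10 in all, crops included, and the job is handed in when it is done.

```bash
mkdir -p pics; ls; python3 - <<'E'
from rig import readout, optics
import cv2, numpy as np
s=readout.get_state(); print({k:np.round(v,3) for k,v in s.items()})
ims=[]
for n in ["scene","side","wrist"]:
    d=optics.get_image(n); cv2.imwrite(f"pics/{n}0.png",d["img"][:,:,::-1]); np.savez(f"{n}0.npz",**d)
    print(n,np.round(d["camera_matrix"],1).tolist(),np.round(d.get("T",d.get("hand_eye")),3).tolist())
E
```

```text
pics
{'clock': np.float64(0.0), 'qpos': array([ 1.058,  0.277,  1.506,  0.   ,  1.361, -0.121]), 'qd': array([-0.   ,  0.   , -0.003, -0.001,  0.001, -0.001]), 'effort': array([ 0.0000e+00, -4.1677e+01, -2.4581e+01, -0.0000e+00,  1.1000e-02,
       -0.0000e+00]), 'position': array([0.219, 0.531, 0.218]), 'ee_rot': array([-0.   ,  0.195,  0.981, -0.001]), 'contact_force': array([ 0.292, -0.413, -0.772]), 'moment': array([-0.001,  0.029, -0.027]), 'gripper_force': np.float64(0.0), 'width': np.float64(0.086)}
scene [[388.0, 0.0, 263.3], [0.0, 388.0, 193.1], [0.0, 0.0, 1.0]] [[-0.786, -0.47, 0.402, 0.167], [-0.618, 0.611, -0.494, 0.128], [-0.014, -0.636, -0.771, 0.77], [0.0, 0.0, 0.0, 1.0]]
side [[497.7, 0.0, 260.4], [0.0, 497.7, 189.6], [0.0, 0.0, 1.0]] [[-0.995, 0.06, -0.084, 0.618], [0.103, 0.638, -0.763, 0.682], [0.008, -0.767, -0.641, 0.967], [0.0, 0.0, 0.0, 1.0]]
wrist [[265.8, 0.0, 259.1], [0.0, 265.8, 193.9], [0.0, 0.0, 1.0]] [[0.0, -0.955, -0.296, 0.075], [1.0, 0.001, -0.001, 0.001], [0.001, -0.296, 0.955, -0.155], [0.0, 0.0, 0.0, 1.0]]
```

View pics/scene0.png

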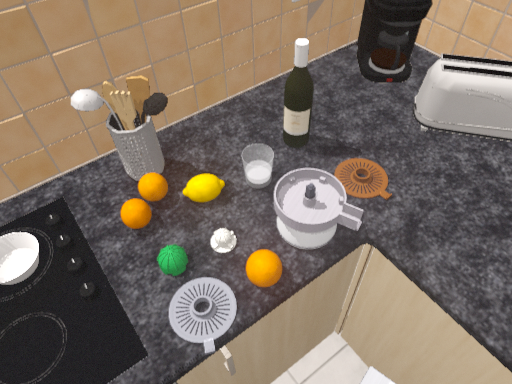

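View pics/side0.png

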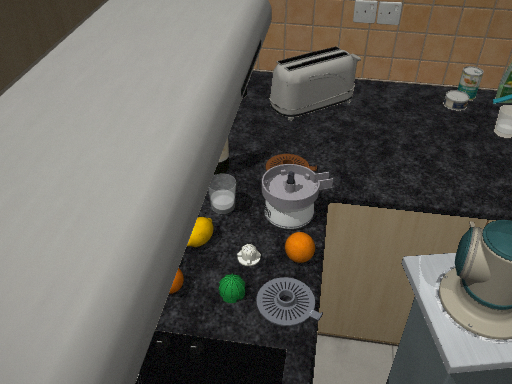

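Scene view: grey strainer at (203,308) with its tab at (209,345), brown look-alike at (361,178), white cone at (223,240), green cone at (172,260), and the press with its bowl at (310,200) and spout to (355,215). In the side view they are at (286,300), (290,162), (249,255), (232,289) and (290,190). The grey disc fits the description (grey, collar, slotted); the brown one is the decoy. I'll confirm this in a crop.

```bash
cat > h.py <<'E'
import numpy as np, cv2
from scipy.spatial.transform import Rotation as R
def rot(q): return R.from_quat(q,scalar_first=True).as_matrix()
def pose(st):
    T=np.eye(4); T[:3,:3]=rot(st["ee_rot"]); T[:3,3]=st["position"]; return T
def ray(d,uv,T=None):
    T=d["T"] if T is None else T
    v=np.linalg.inv(d["camera_matrix"])@[uv[0],uv[1],1.]; v=T[:3,:3]@v
    return T[:3,3],v/np.linalg.norm(v)
def plane(r,z): return r[0]+r[1]*(z-r[0][2])/r[1][2]
def tri(r1,r2):
    A=sum(np.eye(3)-np.outer(v,v) for _,v in (r1,r2)); b=sum((np.eye(3)-np.outer(v,v))@o for o,v in (r1,r2))
    p=np.linalg.solve(A,b); gap=abs(np.dot(r2[0]-r1[0],np.cross(r1[1],r2[1])/np.linalg.norm(np.cross(r1[1],r2[1]))))
    return p,gap
def snap(name):
    from rig import readout,optics
    st=readout.get_state(); d=optics.get_image(name)
    if name=="wrist": d["T"]=pose(st)@d["hand_eye"]
    return d
E
python3 - <<'E'
import numpy as np,cv2
a=cv2.imread("pics/scene0.png");b=cv2.imread("pics/side0.png")
c1=cv2.resize(a[165:355,150:400],None,fx=3,fy=3,interpolation=cv2.INTER_CUBIC)[:, :]
c2=cv2.resize(b[150:330,180:345],None,fx=3,fy=3,interpolation=cv2.INTER_CUBIC)
cv2.imwrite("pics/c1.png",c1);cv2.imwrite("pics/c2.png",c2)
E
```

```text
(no output)
```

View pics/c1.png

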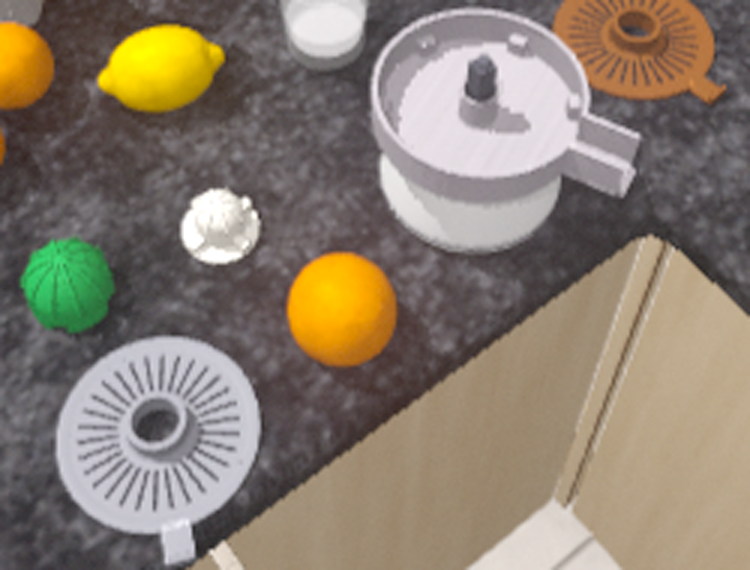

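View pics/c2.png

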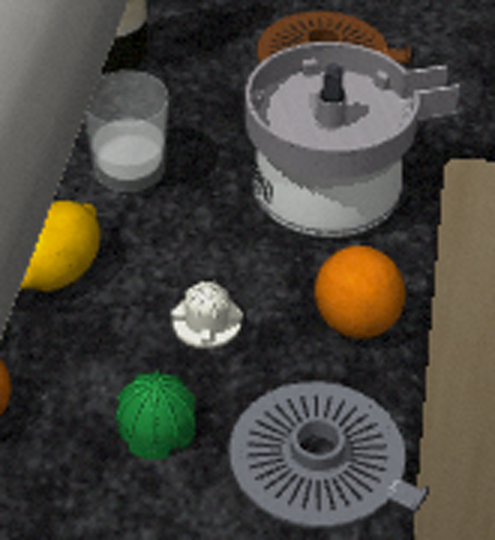

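The crop confirms it: the grey strainer's collar is at scene (202.7,305.7) and side (286.3,297), and the brown one is the decoy. Next I'll triangulate.

```bash
python3 - <<'E'
import numpy as np,cv2
from h import *
A=np.load("scene0.npz");B=np.load("side0.npz")
P={"collar":((158,420),(319,439)),"tabtip":((180,558),(420,498)),"spindle":((482,58),(332,67)),"smalltop":((220,195),(208,285)),
"green":((67,245),(157,378)),"cheekR_end":((637,140),(446,70)),"cheekL_end":((628,180),(459,90)),"cheekR_root":((583,110),(413,77))}
for k,(a,b) in P.items():
    p,g=tri(ray(A,(a[0]/3+150-.33,a[1]/3+165-.33)),ray(B,(b[0]/3+180-.33,b[1]/3+150-.33)));print(k,p.round(4),round(g,4))
# green mask + white flange
for d,n in ((A,"s"),(B,"d")):
    h=cv2.cvtColor(d["img"],cv2.COLOR_RGB2HSV)
    m=cv2.inRange(h,(50,120,40),(80,255,255)); cs,_=cv2.findContours(m,0,1); c=max(cs,key=cv2.contourArea)
    print(n,"green",cv2.minEnclosingCircle(c),cv2.boundingRect(c))
E
```

```text
collar [ 0.4742 -0.0461  0.0216] 0.0008
tabtip [0.4035 0.0092 0.0115] 0.001
spindle [ 0.4252 -0.3454  0.1561] 0.0017
smalltop [ 0.5492 -0.1957  0.0482] 0.0002
green [ 0.5993 -0.0904  0.0596] 0.0036
cheekR_end [ 0.3129 -0.3748  0.1216] 0.0021
cheekL_end [ 0.3042 -0.3483  0.1158] 0.0075
cheekR_root [ 0.3499 -0.3618  0.1316] 0.0079
s green ((172.1521759033203, 259.8043518066406), 15.675350189208984) (157, 245, 31, 31)
d green ((231.2469940185547, 287.80120849609375), 14.820440292358398) (218, 273, 28, 30)
```

Estimates: press axis about (0.425,-0.345) with its spout toward about 188°, strainer about (0.474,-0.046), z 0.02, tab toward 142° and about 90 mm long. These agree with the text. I'll lift and turn first, then hover near the press.

```bash
cat > go.py <<'E'
import sys,numpy as np
from h import *
from rig import readout
# usage: go.py x y z yawdeg ; prints tool-axis move after turning first
s=readout.get_state(); T=pose(s); yaw=np.degrees(np.arctan2(T[1,0],T[0,0]))
t=np.array([float(v) for v in sys.argv[1:4]]); ty=float(sys.argv[4]) if len(sys.argv)>4 else yaw
turn=-np.radians((ty-yaw+180)%360-180); c,q=np.cos(np.radians(ty)),np.sin(np.radians(ty))
d=t-s["position"]; v=np.array([d@[c,q,0],d@[q,-c,0],-d[2]])
print("t",s["clock"].round(2),"pos",s["position"].round(4),"yaw",yaw.round(2),"q6",s["qpos"][5].round(2),"F",s["contact_force"].round(1),"w",s["width"].round(4),"| turn",turn.round(3),"tool d",v.round(4),"rows>=",int(np.ceil(max(np.linalg.norm(v)/.0415,0))))
E
python3 -m handwheel '0 0 -0.016 0.12;0 0 -0.016 0.12;0 0 -0.016 0.12;0 0 -0.016 0.12;0 0 -0.016 0.12'
python3 -m handwheel '0 0 -0.016 0.12;0 0 -0.016 0.12;0 0 -0.016 0.12;0 0 -0.016 0.12;0 0 0 0'
python3 go.py 0.425 -0.29 0.36
```

```text
clock: 0.57
position: [0.2194, 0.5312, 0.2989]
ee_rot: [-0.0, 0.478, 0.878, -0.0]
contact_force: [0.3, -0.4, -0.1]
width: 0.0858
gripper_force: 0.0
clock: 0.98
position: [0.2202, 0.5325, 0.3656]
ee_rot: [-0.001, 0.672, 0.741, 0.003]
contact_force: [0.1, -0.3, 0.9]
width: 0.0856
gripper_force: 0.0Traceback (most recent call last):
  File "go.py", line 9, in <module>
    print("t",s["clock"].round(2),"pos",s["position"].round(4),"yaw",yaw.round(2),"q6",s["qpos"][5].round(2),"F",s["contact_force"].round(1),"w",s["width"].round(4),"| turn",turn.round(3),"tool d",v.round(4),"rows>=",int(np.ceil(max(np.linalg.norm(v)/.0415,0))))
              ^^^^^^^^^^^^^^^^
AttributeError: 'float' object has no attribute 'round'
```

```bash
sed -i 's/s\["clock"\].round(2)/round(float(s["clock"]),2)/; s/s\["width"\].round(4)/round(float(s["width"]),4)/' go.py
python3 go.py 0.425 -0.29 0.36
```

```text
t 0.98 pos [0.2202 0.5325 0.3656] yaw 95.57 q6 0.96 F [ 0.1 -0.3  0.9] w 0.0856 | turn -0.0 tool d [-0.8385  0.1241  0.0056] rows>= 21
```

```bash
M='python3 -m handwheel'
for i in 1; do python3 -m handwheel '-0.04 0.006 0 0;-0.04 0.006 0 0;-0.04 0.006 0 0;-0.04 0.006 0 0;-0.04 0.006 0 0'>/dev/null
python3 -m handwheel '-0.04 0.006 0 0;-0.04 0.006 0 0;-0.04 0.006 0 0;-0.04 0.006 0 0;-0.04 0.006 0 0'>/dev/null
python3 -m handwheel '-0.04 0.006 0 0;-0.04 0.006 0 0;-0.04 0.006 0 0;-0.04 0.006 0 0;-0.04 0.006 0 0'>/dev/null
python3 -m handwheel '-0.04 0.006 0 0;-0.04 0.006 0 0;-0.04 0.006 0 0;-0.04 0.006 0 0;-0.04 0.006 0 0'>/dev/null
python3 -m handwheel '-0.04 0.006 0 0;0 0 0 0;0 0 0 0'
done
python3 - <<'E'
from h import *
from rig import readout
d=snap("wrist"); np.savez("w1.npz",**d)
img=d["img"][:,:,::-1]; cv2.imwrite("pics/w1.png",img)
T=np.linalg.inv(d["T"])
for p in ([.425,-.345,.152],[.308,-.361,.12]):
    q=d["camera_matrix"]@(T@np.r_[p,1])[:3]; print(q[:2]/q[2])
E
```

```text
clock: 2.9
position: [0.4278, -0.2936, 0.36]
ee_rot: [-0.002, 0.671, 0.741, 0.0]
contact_force: [-0.3, 1.2, -0.2]
width: 0.0856
gripper_force: 0.0
[253.4154759  203.62062082]
[178.66731819 199.46210805]
```

View pics/w1.png

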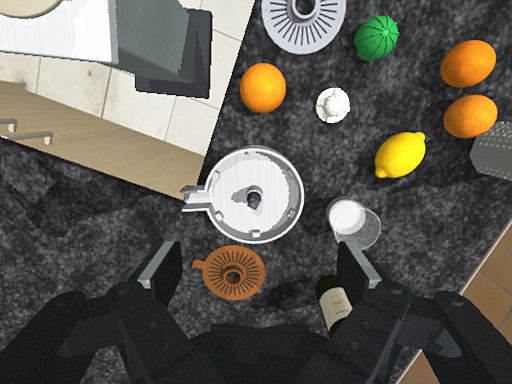

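The wrist view shows the press rim ring centred near (254,195), the spindle at (254,198), the spout end at (185,198), the collar at (303,6), the white cone at (332,105) and the green one at (376,38). Now a second wrist view nearer the parts.

```bash
python3 -m handwheel '0.035 0.014 0 0;0.035 0.014 0.01 0;0.035 0.014 0.01 0;0.035 0.014 0.01 0;0.03 0.007 0 0' >/dev/null;python3 -m handwheel '0 0 0 0;0 0 0 0'|head -2
python3 - <<'E'
from h import *
d=snap("wrist"); np.savez("w2.npz",**d); cv2.imwrite("pics/w2.png",d["img"][:,:,::-1])
e=snap("scene"); np.savez("s2.npz",**e)
e=snap("side"); np.savez("d2.npz",**e)
E
```

```text
clock: 3.53
position: [0.4729, -0.1138, 0.3327]
```

View pics/w2.png

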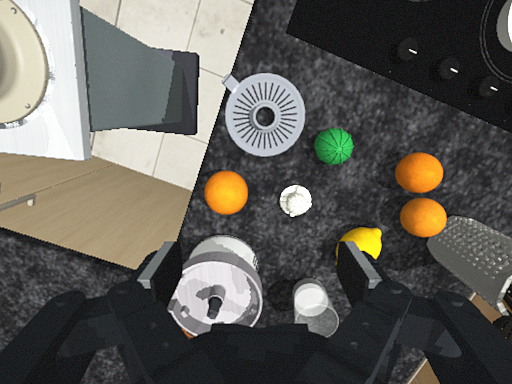

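```bash
python3 - <<'E'
from h import *
W1,W2,S,D=[dict(np.load(f)) for f in("w1.npz","w2.npz","s2.npz","d2.npz")]
def mask(d,lo,hi,roi):
    h=cv2.cvtColor(d["img"],cv2.COLOR_RGB2HSV); m=cv2.inRange(h,lo,hi); z=np.zeros_like(m); x0,y0,x1,y1=roi; z[y0:y1,x0:x1]=m[y0:y1,x0:x1]; return z
def big(m,k=3):
    m=cv2.morphologyEx(m,cv2.MORPH_CLOSE,np.ones((k,k),np.uint8)); cs,_=cv2.findContours(m,0,1); return max(cs,key=cv2.contourArea)
# strainer
m=mask(W2,(0,0,95),(179,70,255),(219,60,318,165))
m=cv2.morphologyEx(m,cv2.MORPH_CLOSE,np.ones((7,7),np.uint8)); disc=cv2.morphologyEx(m,cv2.MORPH_OPEN,cv2.getStructuringElement(2,(31,31)))
c=big(disc); e=cv2.fitEllipse(cv2.convexHull(c)); print("disc",e, plane(ray(W2,e[0]),.003).round(4))
cc=plane(ray(W2,e[0]),.003)
tab=cv2.subtract(m,cv2.dilate(disc,np.ones((3,3),np.uint8))); t=big(tab,1); mo=cv2.moments(t); uv=(mo["m10"]/mo["m00"],mo["m01"]/mo["m00"]); p=plane(ray(W2,uv),.004)
print("tab",uv,cv2.contourArea(t),(p-cc).round(4),np.degrees(np.arctan2(*(p-cc)[1::-1])))
g=[]
for d,roi in((W1,(340,10,410,70)),(W2,(305,120,360,170)),(S,(150,235,195,285)),(D,(205,260,250,310))):
    try:
        c=big(mask(d,(50,110,40),(85,255,255),roi)); (ce,r)=cv2.minEnclosingCircle(c); g.append(ray(d,ce)); print("green",ce,r,plane(g[-1],.022).round(4))
    except ValueError: print("no"); g.append(None)
print("green tri w1w2",tri(g[0],g[1]))
if g[2]: print(tri(g[1],g[2]))
s=[]
for d,roi in((W1,(312,85,355,127)),(W2,(276,182,317,220)),(S,(208,225,240,255))):
    c=big(mask(d,(0,0,120),(179,70,255),roi)); e=cv2.fitEllipse(cv2.convexHull(c)); s.append(ray(d,e[0])); print("small",e,plane(s[-1],.006).round(4))
print(tri(s[0],s[1]),tri(s[1],s[2]))
# press rim in w1
for v in(100,):
    m=mask(W1,(0,0,v),(179,60,255),(170,140,310,250)); m=cv2.morphologyEx(m,2,cv2.getStructuringElement(2,(41,41))); c=big(m,9); e=cv2.fitEllipse(cv2.convexHull(c)); print("rim",e,plane(ray(W1,e[0]),.12).round(4))
def dark(d,roi,mx=75):
    m=mask(d,(0,0,0),(179,255,mx),roi); return m
for n,d,roi in(("w1",W1,(235,180,275,220)),("w2",W2,(195,280,235,325)),("s",S,(295,175,325,205)),("d",D,(280,165,302,192))):
    c=big(dark(d,roi),1); print(n,cv2.boundingRect(c),cv2.minAreaRect(c))
o=[cv2.resize(d["img"][y0:y1,x0:x1,::-1],(390,290),interpolation=cv2.INTER_CUBIC) for d,(x0,y0,x1,y1) in((W1,(175,140,310,240)),(W2,(160,265,295,365)),(S,(265,160,370,238)),(W2,(215,65,315,139)))]
cv2.imwrite("pics/c3.png",np.vstack([np.hstack(o[:2]),np.hstack(o[2:])]))
E
```

```text
disc ((261.5554504394531, 112.08467102050781), (81.62449645996094, 92.32653045654297), 131.48606872558594) [ 0.4703 -0.039   0.003 ]
tab (225.2055660974067, 69.91271347248576) 263.5 [-0.0675  0.0604  0.001 ] 138.179166702547
green (376.2195129394531, 38.14634323120117) 25.533843994140625 [ 0.6004 -0.0835  0.022 ]
green (333.65643310546875, 145.45399475097656) 19.95770835876465 [ 0.6007 -0.0808  0.022 ]
green (172.42825317382812, 259.6659240722656) 15.744662284851074 [ 0.598  -0.0804  0.022 ]
green (231.07391357421875, 287.8782653808594) 14.907151222229004 [ 0.602  -0.0829  0.022 ]
green tri w1w2 (array([ 0.60289856, -0.08152512,  0.01467267]), np.float64(0.00023320954143429481))
(array([ 0.60239512, -0.08190738,  0.01497486]), np.float64(0.0010495555708898013))
small ((332.540771484375, 104.85999298095703), (33.38521957397461, 36.39561462402344), 29.807554244995117) [ 0.5517 -0.1925  0.006 ]
small ((295.21295166015625, 200.11056518554688), (30.908864974975586, 32.4119758605957), 70.42890167236328) [ 0.5517 -0.1922  0.006 ]
small ((223.94093322753906, 240.79713439941406), (29.28180503845215, 36.4110107421875), 143.7964630126953) [ 0.549  -0.1928  0.006 ]
(array([ 0.55186535, -0.19245544,  0.00517334]), np.float64(0.00013348065066887474)) (array([ 0.55278656, -0.19520278, -0.00132287]), np.float64(0.0013709876694571466))
rim ((245.0145721435547, 179.51600646972656), (57.87004852294922, 86.37068939208984), 70.5066146850586) [ 0.4089 -0.3186  0.12  ]
w1 (247, 192, 14, 12) ((252.90000915527344, 196.6999969482422), (10.119288444519043, 13.28156566619873), 71.56504821777344)
w2 (208, 297, 14, 20) ((214.48773193359375, 306.6352233886719), (12.312860488891602, 19.646255493164062), 5.19442892074585)
s (311, 197, 1, 1) ((311.0, 197.0), (0.0, 0.0), 0.0)
d (287, 171, 15, 21) ((292.15386962890625, 181.26922607421875), (19.969589233398438, 10.666986465454102), 60.2551155090332)
```

View pics/c3.png

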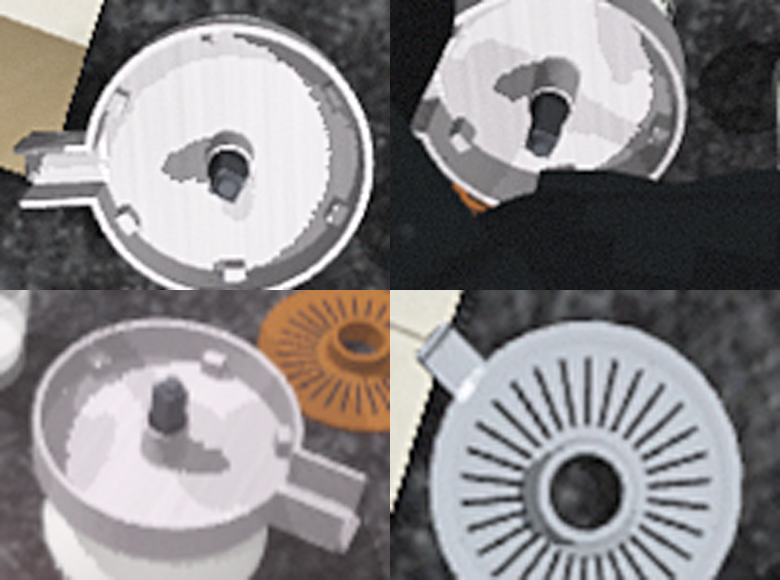

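The crop shows the spindle top at w1 (255,204), the rim centre at about (255,196.5), the cheek ends' mid at about (183,201), the collar centre at w2 (265,116), the disc centre at (265.3,112.4) and the tab tip at (225,76.7). Now refine numerically.

```bash
python3 - <<'E'
from h import *
W1,W2,S,D=[dict(np.load(f)) for f in("w1.npz","w2.npz","s2.npz","d2.npz")]
dz=plane(ray(W2,(265.3,112.4)),.004); co=plane(ray(W2,(265,116)),.02); tt=plane(ray(W2,(225.3,76.7)),.004)
print("disc",dz.round(4),"collar",co.round(4),"tab",(tt-dz).round(4),np.degrees(np.arctan2(*(tt-dz)[1::-1])),np.linalg.norm(tt-dz))
print("collar tri",tri(ray(W2,(265,116)),ray(S,(202.3,304.7))))
# strainer tab: mask red
m=cv2.inRange(cv2.cvtColor(W2["img"],cv2.COLOR_RGB2HSV),(90,8,90),(130,90,255)); m[:,:219]=0;m[:60]=0;m[165:]=0;m[:,318:]=0
m=cv2.morphologyEx(m,3,np.ones((7,7),np.uint8)); cs,_=cv2.findContours(m,0,1);c=max(cs,key=cv2.contourArea)[:,0].astype(float)
P=np.array([plane(ray(W2,u),.004) for u in c]); 
C=dz[:2].copy()
for _ in range(10):
    r=np.linalg.norm(P[:,:2]-C,axis=1); k=abs(r-.07)<.004; A=np.c_[2*P[k,:2],np.ones(k.sum())]; s=np.linalg.lstsq(A,(P[k,:2]**2).sum(1),rcond=None)[0]; C=s[:2]; rad=np.sqrt(s[2]+C@C)
r=np.linalg.norm(P[:,:2]-C,axis=1); k=r>.078; v=P[k,:2]-C; print("circ",C.round(4),rad.round(4),k.sum(),"maxr",r.max().round(4),"tab ang",np.degrees(np.arctan2(v[:,1],v[:,0])).round(1))
# rim: radial search on z=.12 plane, outermost bright peak
g=cv2.GaussianBlur(cv2.cvtColor(W1["img"],cv2.COLOR_RGB2GRAY),(3,3),0).astype(np.float32)
K=W1["camera_matrix"];Ti=np.linalg.inv(W1["T"])
def proj(p): q=K@(Ti@np.r_[p,1])[:3]; return q[:2]/q[2]
c0=plane(ray(W1,(255.3,196.5)),.12); print("rim0",c0.round(4),"spindle w1@.152",plane(ray(W1,(254.9,203.8)),.152).round(4))
print("spindle tri w1,d0",tri(ray(W1,(254.9,203.8)),ray(dict(np.load('side0.npz')),(290.4,172))), tri(ray(W1,(254.9,203.8)),ray(dict(np.load('scene0.npz')),(310.3,184))))
C=c0[:2].copy()
rs=np.arange(.066,.086,.0003)
for it in range(6):
    pts=[]
    for a in np.radians(np.arange(0,360,4)):
        if abs((np.degrees(a)-188+180)%360-180)<22: continue
        u=np.array([proj([C[0]+q*np.cos(a),C[1]+q*np.sin(a),.12]) for q in rs],np.float32)
        pr=cv2.remap(g,u[:,0].reshape(1,-1),u[:,1].reshape(1,-1),1)[0]
        i=pr.argmax()
        if pr[i]>200: pts.append(C+rs[i]*np.array([np.cos(a),np.sin(a)]))
    X=np.array(pts); 
    for _ in range(4):
        A=np.c_[2*X,np.ones(len(X))]; s=np.linalg.lstsq(A,(X**2).sum(1),rcond=None)[0]; C=s[:2]; rad=np.sqrt(s[2]+C@C); e=abs(np.linalg.norm(X-C,axis=1)-rad); X=X[e<max(.003,1.5*np.median(e))]
print("rim",C.round(4),rad.round(4),len(X),e.mean())
for d in (.085,.095,.105,.112):
    prof=[]
    for a in np.arange(172,206,1.):
        u=proj([C[0]+d*np.cos(np.radians(a)),C[1]+d*np.sin(np.radians(a)),.12]); prof.append(int(cv2.getRectSubPix(g,(1,1),(float(u[0]),float(u[1])))[0,0]))
    print(d,prof)
E
```

```text
disc [ 0.4768 -0.0388  0.004 ] collar [ 0.4766 -0.0446  0.02  ] tab [-0.0731  0.0498  0.    ] 145.73659977945377 0.08849368823876887
collar tri (array([ 0.47607677, -0.04564316,  0.01779319]), np.float64(0.0023017819820191758))
circ [ 0.4764 -0.0447] 0.0705 164 maxr 0.1067 tab ang [ 101.7  101.8  103.   103.1  104.5  115.9  115.6  115.2  114.8  114.5
  115.2  116.2  116.6  117.   116.3  116.7  115.9  136.4  136.6  136.7
  136.9  137.7  137.8  138.6  140.1  141.5  143.   144.4  145.8  147.3
  148.1  148.9  149.   149.2  149.4  149.6  149.8  150.8 -160.2 -159.
 -157.5  -77.8  -77.9  -78.   -78.1  -79.5  -80.7  -79.5  -78.2  -78.1
  -78.   -77.9  -77.8   -7.8   -7.5   -7.8   15.5   15.3   15.1   16.3
   17.2   16.9   16.7   17.6   17.3   18.4   19.4   20.4   21.3   22.3
   23.3   24.2   25.2   26.1   27.    28.    28.9   29.8   30.6   31.5
   32.4   33.2   34.    34.9   36.1   36.9   37.7   38.5   39.3   40.
   40.7   41.    41.5   42.    42.6   43.1   43.7   45.    45.8   47.1
   47.8   48.4   49.1   49.8   50.4   51.    51.7   52.3   52.4   51.7
   51.1   50.4   49.1   47.7   47.    4
[... 623 characters left out ...]
1] 0.0758 77 0.0003171331946344773
0.085 [96, 114, 119, 127, 161, 212, 235, 220, 209, 213, 217, 218, 222, 229, 234, 236, 235, 230, 205, 160, 130, 120, 118, 125, 152, 200, 229, 181, 103, 49, 31, 35, 38, 37]
0.095 [151, 124, 100, 94, 101, 114, 134, 156, 180, 204, 217, 219, 221, 229, 236, 237, 236, 227, 194, 148, 122, 118, 121, 137, 179, 207, 169, 98, 62, 57, 52, 44, 45, 52]
0.105 [161, 152, 112, 83, 85, 89, 99, 127, 152, 143, 122, 118, 119, 125, 148, 186, 214, 216, 177, 128, 116, 119, 121, 159, 213, 196, 110, 53, 48, 57, 64, 70, 69, 65]
0.112 [156, 156, 159, 160, 146, 114, 88, 89, 111, 140, 161, 166, 165, 162, 142, 93, 46, 29, 36, 52, 74, 94, 127, 199, 220, 134, 58, 48, 54, 62, 69, 68, 67, 69]
```

```bash
python3 go.py 0.4764 -0.0447 0.05
```

```text
t 3.68 pos [ 0.4735 -0.1168  0.3328] yaw 95.71 q6 -0.48 F [ 1.  -0.3  0.7] w 0.0854 | turn -0.0 tool d [0.0714 0.0101 0.2828] rows>= 8
```

```bash
python3 -m handwheel '0.018 0.0025 0.03 0;0.018 0.0025 0.035 0;0.018 0.0025 0.035 0;0.0174 0.0026 0.035 0;0 0 0.035 0' 0.06 >/dev/null;python3 -m handwheel '0 0 0.035 0;0 0 0.035 0;0 0 0.03 0;0 0 0.0128 0;0 0 0 0' >/dev/null; python3 -m handwheel '0 0 0 0;0 0 0 0'>/dev/null; python3 go.py 0.4764 -0.0447 0.03
```

```text
t 4.68 pos [ 0.4781 -0.0455  0.0508] yaw 95.61 q6 -0.34 F [-0.3  0.2  0.2] w 0.0599 | turn -0.0 tool d [ 0.001  -0.0016  0.0208] rows>= 1
```

```bash
python3 -m handwheel '0.001 -0.0016 0.01 0;0 0 0.007 0;0 0 0.004 0;0 0 0 0' |grep -E "pos|force"; python3 -m handwheel '0 0 0.003 0;0 0 0 0;0 0 0 0' |grep -E "pos|force"; python3 -m handwheel '0 0 0.002 0;0 0 0 0' |grep -E "pos|force"
```

```text
position: [0.4752, -0.0438, 0.0287]
contact_force: [0.1, -0.4, -0.4]
gripper_force: 0.0
position: [0.4754, -0.0437, 0.0259]
contact_force: [0.5, -0.4, 0.1]
gripper_force: 0.0
position: [0.4752, -0.0437, 0.0236]
contact_force: [-0.4, -0.3, 0.6]
gripper_force: 0.0
```

```bash
python3 -m handwheel '0 0 0 0;0 0 0 0;0 0 0 0;0 0 0 0;0 0 0 0' 0.03 40 |tail -4;  python3 -m handwheel '0 0 -0.01 0;0 0 -0.02 0;0 0 -0.03 0;0 0 -0.03 0;0 0 -0.03 0'|tail -6; python3 go.py 0.4255 -0.3465 0.19
```

```text
ee_rot: [0.0, 0.671, 0.741, 0.0]
contact_force: [0.2, -1.1, -0.1]
width: 0.0296
gripper_force: 0.0
clock: 6.27
position: [0.4747, -0.0436, 0.1448]
ee_rot: [-0.0, 0.671, 0.741, -0.0]
contact_force: [-0.2, -0.2, -0.7]
width: 0.0302
gripper_force: 0.0
t 6.27 pos [ 0.4747 -0.0436  0.1448] yaw 95.67 q6 -0.34 F [-0.2 -0.2 -0.7] w 0.0302 | turn -0.0 tool d [-0.2966 -0.0789 -0.0452] rows>= 8
```

```bash
python3 - <<'E'
from h import *
d=snap("wrist"); np.savez("w3.npz",**d); cv2.imwrite("pics/w3.png",d["img"][:,:,::-1])
E
```

```text
(no output)
```

View pics/w3.png

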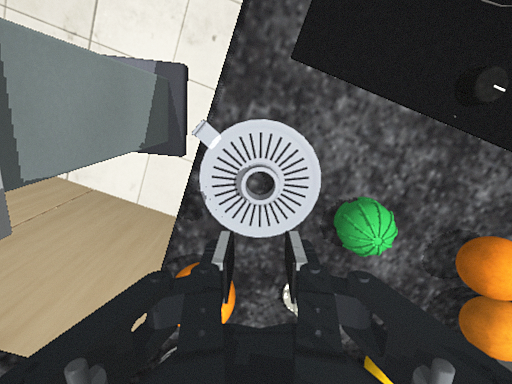

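The strainer lies unmoved with its collar at (261,182), and the finger tips are at (222–295,235). The fingers closed above or beside the collar, so I'll re-measure from this nearer view.

```bash
python3 - <<'E'
from h import *
from rig import readout
W2,W3=dict(np.load("w2.npz")),dict(np.load("w3.npz"))
K=W3["camera_matrix"]; H=np.linalg.inv(W3["hand_eye"])
for z in(0,.003,.022):
  for y in(-.015,.015):
    q=K@(H@[0,y,z,1])[:3]; print("tool",z,y,(q[:2]/q[2]).round(0))
Ti=np.linalg.inv(W3["T"]); q=K@(Ti@[.4764,-.0447,.02,1])[:3]; print("expect collar",q[:2]/q[2])
print("tri",tri(ray(W2,(265,116)),ray(W3,(261.5,182))),plane(ray(W3,(261.5,182)),.02))
print(W3["T"].round(3),readout.get_state()["position"])
E
```

```text
tool 0 -0.015 [234. 235.]
tool 0 0.015 [281. 235.]
tool 0.003 -0.015 [235. 233.]
tool 0.003 0.015 [280. 233.]
tool 0.022 -0.015 [237. 222.]
tool 0.022 0.015 [278. 222.]
expect collar [259.70058216 185.43324708]
tri (array([ 0.47772607, -0.0447947 ,  0.00417497]), np.float64(0.0015553850138784056)) [ 0.47796248 -0.04065022  0.02      ]
[[ 0.995  0.095  0.028  0.468]
 [ 0.099 -0.95  -0.295  0.032]
 [-0.001  0.296 -0.955  0.3  ]
 [ 0.     0.     0.     1.   ]] [ 0.47888874 -0.04449216  0.15066352]
```

```bash
python3 -m handwheel '0 0 0 0;0 0 0 0' 0.06 >/dev/null; python3 go.py 0.477 -0.0447 0.03;python3 -m handwheel '0 0 0 0' 0.06 >/dev/null; python3 go.py 0.477 -0.0447 0.03;python3 -m handwheel '0 0 0 0' 0.06 >/dev/null; python3 go.py 0.477 -0.0447 0.03
```

```text
t 6.48 pos [ 0.4751 -0.0437  0.1439] yaw 95.67 q6 -0.34 F [-0.7  0.3  0.3] w 0.0528 | turn -0.0 tool d [-0.0012  0.0018  0.1139] rows>= 3
t 6.57 pos [ 0.4741 -0.0434  0.1425] yaw 95.67 q6 -0.34 F [-0.6  0.5  0.1] w 0.0599 | turn -0.0 tool d [-0.0016  0.0028  0.1125] rows>= 3
t 6.65 pos [ 0.474  -0.0434  0.1422] yaw 95.67 q6 -0.34 F [0.1 1.  0.4] w 0.0602 | turn -0.0 tool d [-0.0016  0.0029  0.1122] rows>= 3
```

```bash
python3 -m handwheel '-0.0016 0.003 0.03 0;0 0 0.035 0;0 0 0.03 0;0 0 0.018 0;0 0 0.006 0' >/dev/null; python3 -m handwheel '0 0 0 0;0 0 0 0;0 0 0 0'|grep -E "pos|t_f";  python3 -m handwheel '0 0 0.003 0;0 0 0 0'|grep -E "pos|t_f"; python3 -m handwheel '0 0 0.002 0;0 0 0 0'|grep -E "pos|t_f"; python3 -m handwheel '0 0 0.002 0;0 0 0 0'|grep -E "pos|t_f"; python3 -m handwheel '0 0 0.001 0;0 0 0 0'|grep -E "pos|t_f"
```

```text
position: [0.4794, -0.0452, 0.0256]
contact_force: [-0.8, -0.8, -0.2]
position: [0.479, -0.0451, 0.0224]
contact_force: [-0.7, 0.6, 0.1]
position: [0.4784, -0.045, 0.0199]
contact_force: [-0.1, 0.2, -0.7]
position: [0.4782, -0.045, 0.0176]
contact_force: [-0.4, 0.1, 0.1]
position: [0.4782, -0.0449, 0.0165]
contact_force: [-1.0, 0.0, 0.1]
```

```bash
python3 -m handwheel '0 0 0.001 0;0 0 0 0'|grep -E "pos|t_f"; python3 -m handwheel '0 0 0.001 0;0 0 0 0'|grep -E "pos|t_f"; python3 - <<'E'
from h import *
d=snap("wrist"); cv2.imwrite("pics/w4.png",cv2.resize(d["img"][100:384,110:420,::-1],None,fx=2,fy=2))
E
```

```text
position: [0.4783, -0.045, 0.0155]
contact_force: [0.4, 0.2, -0.2]
position: [0.4782, -0.045, 0.0145]
contact_force: [0.3, -0.0, -0.7]
```

View pics/w4.png

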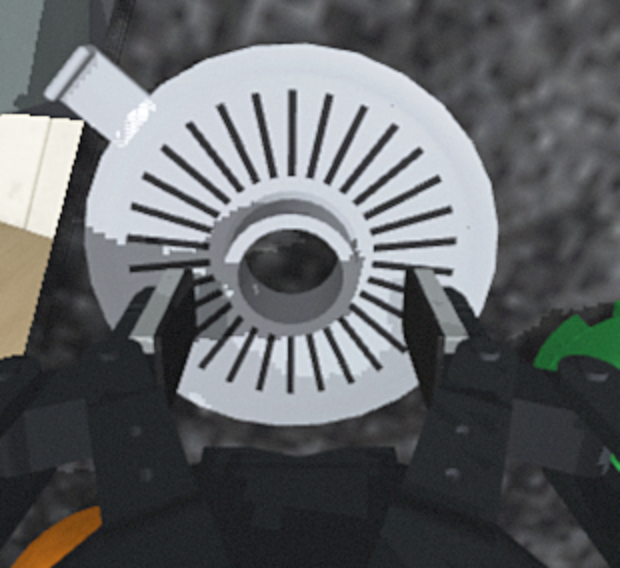

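Disc at crop centre (292,235), collar top ring about (295,270), finger tips at (190,270) and (415,270). By the pad spacing (112 px for 60 mm) the tips are about 0.142 m from the camera, well above the disc, so I'll feel farther down.

```bash
python3 -m handwheel '-0.0003 -0.001 0.003 0;0 0 0 0'|grep -E "pos|t_f"; python3 -m handwheel '0 0 0.003 0;0 0 0 0'|grep -E "pos|t_f"; python3 -m handwheel '0 0 0.002 0;0 0 0 0'|grep -E "pos|t_f"; python3 -m handwheel '0 0 0.002 0;0 0 0 0'|grep -E "k|pos|t_f"
```

```text
position: [0.4769, -0.0453, 0.0113]
contact_force: [0.6, -0.2, 0.2]
position: [0.477, -0.0453, 0.0082]
contact_force: [-0.1, 0.0, 0.4]
position: [0.4772, -0.0453, 0.0064]
contact_force: [0.3, 0.3, -0.9]
clock: 9.03
position: [0.4772, -0.0453, 0.0044]
contact_force: [-0.5, -0.0, 0.2]
```

```bash
python3 -m handwheel '0 0 0.003 0;0 0 0 0'|grep -E "t_f"; python3 -m handwheel '0 0 0.002 0;0 0 0 0'|grep -E "t_f"; python3 -m handwheel '0 0 0.002 0;0 0 0 0'|grep -E "t_f"; python3 -m handwheel '0 0 0.002 0;0 0 0 0'|grep -E "t_f";python3 -m handwheel '0 0 0.002 0;0 0 0 0'|grep -E "pos|t_f"; python3 - <<'E'
from h import *
d=snap("side"); e=snap("scene"); f=snap("wrist")
cv2.imwrite("pics/c5.png",np.hstack([cv2.resize(x["img"][b:b+a*3//4,c:c+a,::-1],(400,300)) if 0 else cv2.resize(x["img"][b:b+100,c:c+88,::-1],(264,300),interpolation=2) for x,b,c in((d,240,235),(e,250,160))]+[cv2.resize(f["img"][100:384,130:390,::-1],(264,288))[:,:] if 0 else cv2.resize(f["img"][120:400,130:390,::-1],(264,300))]))
E
```

```text
contact_force: [-0.6, 0.5, 0.1]
contact_force: [-0.7, -0.7, 0.6]
contact_force: [-0.8, -0.3, -0.3]
contact_force: [-0.2, -0.1, 0.2]
position: [0.4772, -0.0453, -0.0066]
contact_force: [0.3, -0.7, -0.4]
```

View pics/c5.png

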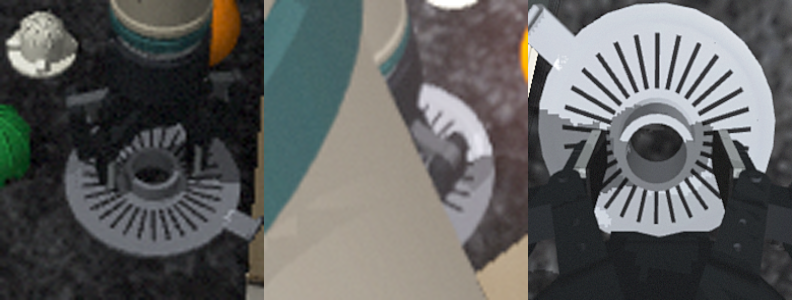

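All 10 pictures are used, so I continue by numbers and feel. The last one shows the fingers straddling the collar, tips still just above the disc.

```bash
python3 -m handwheel '0 0 0.002 0;0 0 0 0'|grep -E "t_f"; python3 -m handwheel '0 0 0.002 0;0 0 0 0'|grep -E "pos|t_f"; python3 -m handwheel '0 0 0 0;0 0 0 0;0 0 0 0;0 0 0 0;0 0 0 0' 0.03 30|tail -5;python3 -m handwheel '0 0 0 0;0 0 0 0'|tail -5
```

```text
contact_force: [0.2, 0.5, 0.6]
position: [0.4772, -0.0453, -0.0106]
contact_force: [-0.0, 0.1, 0.2]
position: [0.4772, -0.0454, -0.0101]
ee_rot: [-0.0, 0.671, 0.741, -0.0]
contact_force: [-1.0, 0.9, 4.3]
width: 0.0401
gripper_force: 30.4
position: [0.4772, -0.0454, -0.0101]
ee_rot: [-0.0, 0.671, 0.741, -0.0]
contact_force: [-1.6, -0.0, 5.4]
width: 0.0401
gripper_force: 30.5
```

```bash
python3 -m handwheel '0 0 -0.01 0;0 0 -0.03 0;0 0 -0.035 0;0 0 -0.035 0;0 0 -0.035 -0.08' - 45|tail -2;python3 -m handwheel '0 0 -0.03 -0.1;0 0 -0.01 -0.12;0 0 0 -0.12;0 0 0 -0.12;0 0 0 -0.12' >/dev/null;python3 -m handwheel '0 0 0 -0.12;0 0 0 0;0 0 0 0;0 0 0 0'|tail -2; python3 go.py .426 -.346 .175 140.4
```

```text
width: 0.0398
gripper_force: 45.7
width: 0.0399
gripper_force: 45.7
t 12.1 pos [ 0.4774 -0.0454  0.1744] yaw 140.22 q6 -1.12 F [-0.3  1.  -1.5] w 0.0399 | turn -0.003 tool d [-0.1521 -0.2644 -0.0006] rows>= 8
```

```bash
cat > hand.py <<'E'
from h import *
d=snap("wrist"); H=d["hand_eye"]; cv2.imwrite("pics/hand.png",d["img"][:,:,::-1])
h=cv2.cvtColor(d["img"],cv2.COLOR_RGB2HSV); m=cv2.inRange(h,(0,0,120),(179,70,255))
v,u=np.nonzero(m); P=np.array([plane(ray(d,(a,b),H),-.014)[:2] for a,b in zip(u,v)]); r=np.linalg.norm(P,axis=1)
print("px",len(P),"rmax hist",np.histogram(r,[0,.02,.04,.06,.068,.07,.072,.075,.08,.09,.095,.11])[0])
k=(r>.076)&(r<.095); a=np.degrees(np.arctan2(P[k,1],P[k,0])); print("ang hist",{int(e):int(n) for n,e in zip(*np.histogram(a,np.arange(-180,181,4))) if n})
# outer edge per angle
pts=[]
for t in np.arange(-90,90,4):
    w=(abs(np.degrees(np.arctan2(P[:,1],P[:,0]))-t)<2)&(r<.078)
    if w.sum()>5: pts.append(P[w][r[w].argmax()])
X=np.array(pts); 
for _ in range(4):
    s=np.linalg.lstsq(np.c_[2*X,np.ones(len(X))],(X**2).sum(1),rcond=None)[0]; R_=np.sqrt(s[2]+s[:2]@s[:2]); e=abs(np.linalg.norm(X-s[:2],axis=1)-R_); X=X[e<max(.0015,2*np.median(e))]
print("centre tool",s[:2].round(4),"R",R_.round(4),len(X))
E
python3 hand.py
```

```text
px 62580 rmax hist [  720  5292 11202  6299  1252   374   349  1225  3371  2314  7075]
ang hist {-112: 16, -108: 79, -104: 87, -100: 76, -96: 34, -92: 4, -88: 11, -64: 4, -60: 4, -56: 117, -52: 302, -48: 302, -44: 335, -40: 400, -36: 449, -32: 459, -28: 467, -24: 401, -20: 446, -16: 487, -12: 488, -8: 460, -4: 419, 0: 354, 4: 271, 8: 169, 12: 36, 36: 11}
centre tool [ 0.0076 -0.001 ] R 0.0681 43
```

```bash
python3 - <<'E'
from h import *
W=dict(np.load("w3.npz")); H=W["hand_eye"]; im=cv2.imread("pics/hand.png"); h=cv2.cvtColor(im,cv2.COLOR_BGR2HSV)
K=W["camera_matrix"];Hi=np.linalg.inv(H)
rs=np.arange(.055,.1,.001)
for t in (-75,-70,-65,-60,-57,-54,-51,-48,-45,-42,-39,-36,-30,-20,-10,0,20,40,60,80):
    o=[]
    for r in rs:
        q=K@(Hi@[r*np.cos(np.radians(t)),r*np.sin(np.radians(t)),-.014,1])[:3]; u=(q[:2]/q[2]).round().astype(int)
        o.append(h[u[1],u[0]] if 0<=u[1]<384 and 0<=u[0]<512 else [0,0,0])
    o=np.array(o); print(t,"".join("B" if 95<a<135 and b>8 and v>80 else "w" if v>130 else "m" if v>80 else "." for a,b,v in o))
E
```

```text
-75 BBBBBBBBBBBBBBwwwwwwwwwwwwwwwwwwwwwm..........
-70 BBBBBBBBBBBBBBwwwwwwwwwwwwwwwwwww........mm...
-65 BBBBBBBBBBBBBBwwwwwwwwwwwwwwm.............mwww
-60 BBBBBBBBBBBBBBwwwwwwww..............mwwwwwwwww
-57 .BBBBBBBBBBBBBB..................mwwwwwwwwwwww
-54 BBBBBBBBBBBBBBBB..............mwwwwwwmmwwwwwww
-51 BwBBBBBBBBBBBBBBBBBBBBBBBBBBBBBBBB.BBBBwwwwwww
-48 BBBBBBBBBBBBBBBBBBBBBBBBBBBBBBBBBB.mBBBwwwwwww
-45 .BBBBBBBBBBBBBBBBBBBBBBBBBBBBBBBBB.BBBBwwwwwww
-42 BBBBBBBBBBBBBBBBBBBBBBBBBBBBBBBBBB..BBBwwwwwww
-39 BBBBBBBBBBBBBBBBBBBBBBBBBBBBmmwwwwwwwwwwwwwwww
-36 BBBBBBBBBBBBBBB......wwwwwwwwwwwwwwwwwwwwwwwww
-30 BBBBBBBBBBBBBBB.....wwwwwwwwwwwwwwwwwwwwwwwwww
-20 BBBBBBBBBBBBBBBB....wwwwwwwwwwwwwwwwwww.......
-10 ..BBBBBBBBBBBBBB......wwwwwwwwwwwwwwwwwwwwwwww
0 BBBBBBBBBBBBBBBB.BBm.......wwwwwwwwwwwwwwwwwww
20 BBwBwBBBBBBBBwBBBBmB..........................
40 BBBBBBwBBBBBBBBwB....B...mm...................
60 mmBwBBBBBBBBBBBwB.mmmB........................
80 BBBBBBBBBBBBBBBBB.............................
```

In the tool frame the disc is centred within about 1 mm and the tab lies at -46.5°, so the place yaw is about 141.3°. Moving over the press.

```bash
python3 -m handwheel '-0.01 -0.018 0 -0.019;-0.02 -0.034 0 0;-0.02 -0.035 0 0;-0.02 -0.035 0 0;-0.02 -0.035 0 0' >/dev/null;python3 -m handwheel '-0.02 -0.035 0 0;-0.02 -0.035 0 0;-0.013 -0.0224 0 0;-0.008 -0.014 0 0;0 0 0 0' >/dev/null;python3 -m handwheel '0 0 0 0;0 0 0 0;0 0 0 0'|tail -2; python3 go.py .426 -.347 .14 141.3
```

```text
width: 0.0399
gripper_force: 45.8
t 13.23 pos [ 0.4311 -0.3436  0.1746] yaw 141.52 q6 -1.7 F [-0.1  0.4 -1.3] w 0.0399 | turn 0.004 tool d [ 0.0019 -0.0059  0.0346] rows>= 1
```

```bash
python3 -m handwheel '0.002 -0.006 0 0;0 0 0.015 0;0 0 0.02 0;0 0 0 0;0 0 0 0' >/dev/null; python3 go.py .426 -.347 .11 141.3
```

```text
t 13.65 pos [ 0.425  -0.3476  0.1392] yaw 141.5 q6 -1.71 F [ 0.8 -0.5 -0.1] w 0.0398 | turn 0.004 tool d [-0.0004  0.0011  0.0292] rows>= 1
```

```bash
python3 -m handwheel '-0.0004 0.0011 0.012 0;0 0 0.012 0;0 0 0 0;0 0 0 0' |grep -E "pos|t_f"; python3 -m handwheel '0 0 0.003 0;0 0 0 0'|grep -E "pos|t_f"; python3 -m handwheel '0 0 0.003 0;0 0 0 0'|grep -E "pos|t_f"; python3 -m handwheel '0 0 0.003 0;0 0 0 0'|grep -E "pos|t_f"
```

```text
position: [0.4268, -0.3482, 0.1164]
contact_force: [-0.1, -0.3, -1.2]
position: [0.427, -0.3486, 0.1134]
contact_force: [-0.2, 0.1, -1.1]
position: [0.4266, -0.3483, 0.1097]
contact_force: [0.5, -0.3, -1.1]
position: [0.4264, -0.3481, 0.1063]
contact_force: [-0.5, 0.6, -1.6]
```

```bash
python3 -m handwheel '0 0.001 0.003 0;0 0 0 0'|grep -E "pos|t_f"; python3 -m handwheel '0 0 0.003 0;0 0 0 0'|grep -E "pos|t_f"; python3 -m handwheel '0 0 0.003 0;0 0 0 0'|grep -E "pos|t_f"; python3 -m handwheel '0 0 0.002 0;0 0 0 0'|grep -E "pos|t_f"
```

```text
position: [0.427, -0.3471, 0.1031]
contact_force: [0.8, -0.8, -0.9]
position: [0.427, -0.3472, 0.1001]
contact_force: [0.4, -0.1, -2.0]
position: [0.427, -0.3472, 0.0971]
contact_force: [0.3, -0.2, -0.8]
position: [0.4271, -0.3474, 0.0953]
contact_force: [0.2, -0.3, -0.1]
```

```bash
python3 -m handwheel '0 0 0.001 0;0 0 0 0'|grep -E "pos|t_f"; python3 -m handwheel '0 0 0.001 0;0 0 0 0'|grep -E "pos|t_f"; python3 -m handwheel '0 0 0.001 0;0 0 0 0'|grep -E "pos|t_f"; python3 -m handwheel '0 0 0.001 0;0 0 0 0'|grep -E "pos|t_f|mom"; python3 - <<'E'
from rig import readout; print(readout.get_state()["moment"])
E
```

```text
position: [0.4272, -0.3474, 0.0945]
contact_force: [-0.3, 1.0, -0.4]
position: [0.4274, -0.3476, 0.094]
contact_force: [0.1, 1.1, 1.1]
position: [0.4274, -0.3476, 0.094]
contact_force: [-0.7, 1.4, 7.0]
position: [0.4274, -0.3476, 0.0939]
contact_force: [-3.1, 3.4, 12.7]
[0.40726871 0.47035516 0.00449987]
```

Seated at the expected height (touch at TCP 0.094). I'll release and rise.

```bash
python3 -m handwheel '0 0 -0.002 0;0 0 0 0' >/dev/null;python3 -m handwheel '0 0 0 0;0 0 0 0;0 0 0 0' 0.055|grep -E "t_f|wid";python3 -m handwheel '0 0 -0.01 0;0 0 -0.02 0;0 0 -0.035 0;0 0 -0.035 0;0 0 -0.035 0' 0.075|tail -1;python3 -m handwheel '0 0 0 0;0 0 0 0;0 0 0 0'|grep -E "clo|pos|t_f"
python3 - <<'E'
from h import *
d=snap("wrist"); np.savez("w6.npz",**d); e=snap("side"); np.savez("d6.npz",**e)
h=cv2.cvtColor(d["img"],cv2.COLOR_RGB2HSV); Ti=np.linalg.inv(d["T"]);K=d["camera_matrix"]
def pr(p): q=K@(Ti@np.r_[p,1])[:3]; return q[:2]/q[2]
c=np.array([.427,-.346,.152]); u=pr(c); print("spindle exp",u, "scale",np.linalg.norm(pr(c+[.01,0,0])-u)/10,"px/mm")
x,y=u.round().astype(int); print(h[y-24:y+20:1,x-22:x+23:1,2][::2,::1].tolist() if 0 else "\n".join("".join(" .:-=+*#%@"[min(9,v//26)] for v in r) for r in h[y-30:y+26,x-40:x+41,2]))
E
```

```text
contact_force: [-0.6, 0.3, 0.4]
width: 0.055
gripper_force: 0.0
clock: 16.9
position: [0.427, -0.3472, 0.2287]
contact_force: [-0.1, 1.0, -0.9]
spindle exp [259.10017581 196.38138441] scale 1.0497497420358401 px/mm
####*=..:=*#%%*+#*. :=++++++++++++++=========***##%%%%%%%%@%#=.:*%@%%@@@#+-.-*%@@
######*= .:+#*++**-. -++++++++=+====---------===*###%%%%%%%%-.-*@@%@@%#+-.-=*@@%%
########+:.:--=++++=-=++++++++===-----:---------=+###%%%%%%%*:*%@@@%#*:..-*%%@%%%
#########*=:  :=+++++++++++=+==---:-=+++***==-----+*##%%%%%@%*%@@@%*--.-*%%@%%%%%
#%%#####%%%#=  .-=++++++++===--:-+*#%%%%%%%%%%#+-:-=*##%%%%%%%@@@*=:.-*%@@@%%%%@@
=+*#%##%%%%%%*:  .=+++++++==-:=*%%%@%%%%%%%%%@@%#+-:-+*#%%%%%%%#+:.-*%%@%%%%@@@@@
 .:=+*#%@%%%@%=-.:=++++++==--=+**%@%%%%%%%%%%%%%%%%*--+*#%%%%%%=.:*%%@%%%@@@@%#*+
+:. .:=+#%%@@%++==++++++==--=+++=+#@@@@%@@%%%%%%%%@@#=-+#%%%%%%#+#%@@@@@@%##+=-:.
%##=::..-=+#%#+++++++++==--=++++++*#****#%%@%#%@@%%%@#+-*#%%%%%%%@@@@@%##+--..:-+
%%%%##+-:..-=====+++++==--++++++++=-:..:-==@@#++#@%%%@%+=##%%%%%@@@%#*+--..-=*%%%
%%%%%%%%#++:...-=+++++=--+++++++-:.  ......=%@%*=#%@%%@#==*%%%%%%
[... 3006 characters left out ...]
%%=:*@%%=.*@%@%-:*@%%@#-:+%@%%%%%*::+%@%%%%%
%%%%+: -*%%%%%%%*:.+%%%%%*.-#%%%*.=#%%%=:*@%%+.+%%%%= =%@%%@*.:*@%%%%@@*::+%@%%%%
%%%+:.+%%%%%%%@#-.+%%%%%#-.+%%%%+ +%%%%=:*@%%#.=#@%%#--#@%%@%-.=%@%%%%%@*-:+%@%%%
%%*.:+%@%%%%%%%= -#@%%%%*.-#@%%#-.*@%%#-:*@%@#:-#@%%%=:+#%%%%#-:+%@%%%%@@#-.=#%%%
%%#=+%%%%%%%%%+.:*%%%%%%-.+%%%%#::*@%%#::*@%%#-:#@%%%*.-#@%%%@#-:+%%%%%%@@#-.=%%%
%%%%%%%%%%%%%*::*%%%%%%*.-#%%%@#.=#%%%#::*@%%%=.*@%%@%-:*@%%%%@*.-#@%%%%%%@#*%%%%
%%%%%%%%%%%%*-.+%%%%%%%-.+%%%%%* =%%%%#::*@%%%* +%%%%@*.=%@%%%@#-.+%@%%%%%%%%@%%%
%%%%%%%%%%@#- -#%%%%%%*.-#%%%%%=.+@%%@#::*@%%@#.=#%%%@%-:*@%%%%%#-:+%@%%%%%%%%%%%
%%%%%%%%%%%+.-#%%%%%%%-.+%%%%%#-:*@%%%#::*@%%@#:-#%%%%@* =%%%%%@%*::*@%%%%%%%%%%%
```

```bash
python3 - <<'E'
from h import *
d=dict(np.load("w6.npz")); print("spindle",plane(ray(d,(256.6,194)),.152).round(4))
E
python3 -m handwheel '0 0 0 0.12;0 0 0 0.12;0 0 0 0.12;0 0 0 0.12;0 0 0 0.12' >/dev/null;python3 -m handwheel '0 0 0 0.12;0 0 0 0.09;0 0 0 0' >/dev/null; python3 go.py .5517 -.1924 .12 95
```

```text
spindle [ 0.4238 -0.3464  0.152 ]
t 17.67 pos [ 0.4266 -0.3469  0.227 ] yaw 94.96 q6 -0.9 F [ 0.1 -0.6 -0.4] w 0.0744 | turn -0.001 tool d [0.143  0.1381 0.107 ] rows>= 6
```

```bash
python3 -m handwheel '0.016 0.015 0 0;0.025 0.025 0 0;0.027 0.026 0.01 0;0.027 0.026 0.02 0;0.024 0.024 0.03 0' >/dev/null;python3 -m handwheel '0.016 0.015 0.03 0;0.008 0.007 0.017 0;0 0 0 0;0 0 0 0;0 0 0 0' >/dev/null; python3 go.py .5517 -.1924 .12 95
cat > asc.py <<'E'
import sys
from h import *
# asc.py cam x y z half step : enlarge-free text view around a world point
n=sys.argv[1]; p=np.array([float(a) for a in sys.argv[2:5]]); hw,hh=int(sys.argv[5]),int(sys.argv[6]); fx=float(sys.argv[7]) if len(sys.argv)>7 else 1
d=snap(n); np.savez("last.npz",**d); Ti=np.linalg.inv(d["T"]);K=d["camera_matrix"]
pr=lambda p:(lambda q:q[:2]/q[2])(K@(Ti@np.r_[p,1])[:3])
u=pr(p); g=cv2.cvtColor(d["img"],cv2.COLOR_RGB2GRAY); x,y=u.round().astype(int)
print("exp",u.round(1),"px/mm",round(float(np.linalg.norm(pr(p+[.01,0,0])-u)/10),3),"window x0,y0",x-hw,y-hh)
g=g[y-hh:y+hh,x-hw:x+hw]; g=cv2.normalize(g,None,0,255,cv2.NORM_MINMAX)
print("\n".join("".join(" .:-=+*#%@"[min(9,v//26)] for v in r) for r in g))
E
python3 asc.py wrist .5517 -.1924 .012 34 34
```

```text
t 18.5 pos [ 0.5501 -0.1965  0.1251] yaw 95.09 q6 -0.55 F [-0.4 -0.   0.7] w 0.0752 | turn 0.002 tool d [0.0039 0.0019 0.0051] rows>= 1
exp [260.  183.4] px/mm 0.956 window x0,y0 226 149
:::-::::::::::...::--:::::---=-=--====--:::::::::::::::::::.....::::
:::::::.:::::::.::::-:::::--------====--:::::::::::::::::::::...::::
::::::..:::::::::::::::::::::------===--::::::::::::::::::.:....::::
:::::..:::::::::::::::::::::::::::--=--::::::::::::::::::::.::.:::::
:::::..:.:::::.:.::::::::::.. .::::::::....::::::::::::::.....::::::
::::::::::::::::::::::::...:=%@@@@@@@####*:....::::::::::.....::::::
::::::::::::.:.:::::::.::#@@@@@@@@@@@@@@%%#+-...::::::::::::::.:::::
:::::::::::::..::::. .#@@@@@@@@@@@@@@@@@@@@@@@*:..:::::::::::::::::-
-::::::::::::.......*@@@@@@@@@@@@@@%@@@@@@@@@@@@%-.::::.::::::::::--
----::::::::::::. .#@@@@@@@@@@@@@@@%@@@@@@@@@@@@@@=.::::::--::::::--
--:::::::::::::..#@@@@@@@@@@@@@@@@@@@@@@@@@@@@@@@@@#..:::----:::::--
---:::::::::::..#@@@@@@@@@@@@@@@@@@@@@@@@@@@@@@@@@@@#..::----:::::--
--:::::::::::.-@@@@@@@@@@@@@@@@@@@@@@@@@@@@@@@@@@@@@@@:::---:::::---
--::::::::::.-@@
[... 3078 characters left out ...]
---:::::::
:-----:::::::------:.    @@@@@@@@@@@@@@@@@@+=.:::::::::------:::::::
-------::::::-------::::.@@@@@@@@#@@@@#+=....:::::::::------::::::::
::-:------:-----====--:::#@@@@@@@     ......::::::::::----::::::.:::
.:::-------------===---:::-+@@@@@ ......:.:::::::::::----:::::::::::
:::::-------------------::.. ..::.......:::.::::::::-----:::::::::::
:::::--------::::----:::::::...........::::::::::::------:::::-:::::
::::::-------::::::::::::::::.......::::::::::::::--------::::::::::
::::::-------:::::::::::::::::..::::::::::::::::-:---==----:::::::::
:::::---------::::::::::::-:::::.:::::::::::::--:--====----:::::::::
:::::::------:::::::::::-----::::::::::::::::------====-----::::::::
```

The cone's lugs read about 10° off the image axes, giving a cone yaw of about 86° mod 90; the spindle is at about 67° mod 90, so roughly -19° to turn. The position is confirmed at (0.5517,-0.1924). Descending.

```bash
python3 -m handwheel '0 0 0 0;0 0 0 0' 0.065 >/dev/null;python3 go.py .5517 -.1924 .03 95
```

```text
t 18.72 pos [ 0.5502 -0.1968  0.1259] yaw 94.98 q6 -0.55 F [-0.3  0.5 -0.8] w 0.0649 | turn -0.0 tool d [0.0042 0.0019 0.0959] rows>= 3
```

```bash
python3 -m handwheel '0.0042 0.0019 0.025 0;0 0 0.03 0;0 0 0.025 0;0 0 0.016 0;0 0 0 0' >/dev/null;python3 -m handwheel '0 0 0 0;0 0 0 0' >/dev/null; python3 go.py .5517 -.1924 .001 95
```

```text
t 19.3 pos [ 0.5526 -0.1921  0.03  ] yaw 95.02 q6 -0.54 F [0.3 0.4 0.9] w 0.0648 | turn 0.0 tool d [-0.0002 -0.0009  0.029 ] rows>= 1
```

```bash
python3 -m handwheel '-0.0003 -0.0009 0.01 0;0 0 0.01 0;0 0 0.006 0;0 0 0.003 0;0 0 0 0' >/dev/null;python3 -m handwheel '0 0 0 0;0 0 0 0' |grep -E "pos|t_f"; python3 -m handwheel '0 0 0 0;0 0 0 0;0 0 0 0;0 0 0 0;0 0 0 0' 0.025 30|tail -5; python3 -m handwheel '0 0 0 0;0 0 0 0'|tail -5
```

```text
position: [0.5508, -0.1916, -0.0004]
contact_force: [-0.2, 0.3, 0.5]
position: [0.5509, -0.1917, -0.0]
ee_rot: [0.0, 0.675, 0.738, 0.0]
contact_force: [-0.8, -0.1, 3.5]
width: 0.0362
gripper_force: 30.1
position: [0.5509, -0.1917, -0.0]
ee_rot: [0.0, 0.675, 0.738, 0.0]
contact_force: [-1.4, 0.4, 5.6]
width: 0.0361
gripper_force: 30.3
```

```bash
python3 -m handwheel '0 0 -0.01 0;0 0 -0.03 0.08;0 0 -0.035 0.12;0 0 -0.035 0.12;0 0 -0.035 0.006' - 40|tail -2;python3 -m handwheel '0 0 -0.03 0;0 0 -0.01 0;0 0 0 0;0 0 0 0;0 0 0 0' |tail -2; python3 go.py .4255 -.346 .185 
```

```text
width: 0.0356
gripper_force: 40.2
width: 0.0355
gripper_force: 40.2
t 21.3 pos [ 0.5492 -0.1909  0.1822] yaw 76.36 q6 -0.22 F [-0.1 -0.2 -0.8] w 0.0355 | turn -0.0 tool d [-0.1799 -0.0836 -0.0028] rows>= 5
```

```bash
python3 -m handwheel '-0.02 -0.009 0 0;-0.033 -0.016 0 0;-0.035 -0.016 0 0;-0.035 -0.016 0 0;-0.03 -0.014 0 0' |tail -2;python3 -m handwheel '-0.018 -0.008 0 0;-0.009 -0.0046 0 0;0 0 0 0;0 0 0 0;0 0 0 0' |tail -2;python3 -m handwheel '0 0 0 0;0 0 0 0'>/dev/null; python3 go.py .4255 -.346 .155; python3 asc.py wrist .4255 -.346 .152 40 24
```

```text
width: 0.0354
gripper_force: 40.2
width: 0.0355
gripper_force: 40.2
t 22.3 pos [ 0.4277 -0.3457  0.1843] yaw 76.47 q6 -0.57 F [-0.3 -0.  -0. ] w 0.0354 | turn -0.0 tool d [-0.0008 -0.0021  0.0293] rows>= 1
exp [255.3 217.6] px/mm 1.314 window x0,y0 215 194
++++=*%%#**++##*=====-=*#####+#%%#++#%@@@@@@@@%@%##%%%%%%#**#####**#######+  . .
---==+**+===*%*+=====-+%%###*+***%@@@@@@@@@@@@@@@#%%%@@@@@#+#%####**######*--=**
-=-=========++=======-*%#**+*%@@@@@@@@@@@@@@@@@@@*%%%%@@@%%#%%%%###**##########%
::::::--------========+**%@@@@@@@@@@@@@@@@@@@@@@*+#%%%%%%%%%%@@%%%%**######%%%##
        ......-======+*%@@@@@@@@@@@@@@@@@@@@@@@#*@@@@@%%%%%%%@@@@@%%######%%%%%%
.....        .-====++%@@@@@@@@@@@@@@@@@@@@@@%%%#%@@@@@@@@@@%%@@@@@@@@%%####+=+++
--------==========+%@@@@@@@@@@@@@@@@@@@@@@@@%%%*@@@@@@@@@@@@@@@@@@@@@@%###*    .
--=----=++++====++#@@@@@@@@@@@@@@@@@@@@@@@@@%%%*@@@@@@@@@@@@@@@@@@@@@@@@%%*.:.  
--------======++#@@@@@@@@@@@@@@@@@@@@@@@@@@@%%%#@@@@@@@@@@@@@@@@@@@@@@@@@%#*#***
-------==-===+*%@@@@@@@@@@@@@@@@@@@@@@@@%%%%%@%%@@@@@@@@@@@@@@@@@@@@@@@@@@@%%#%#
-====----::-=#@@@@@@@@@@@@@@@@@@@
[... 2344 characters left out ...]
%%@@%*##%@@@@@@@@@@@@@@@@@@@@@@@@@*@@@@@%%%%#+*+   =
#+++***++= . :+*******###%%%%@@@@%##%@@@@@@@@@@@@@@@@@@@@@@@@@%@@@@@%@%%*+*- . -
*+++++**+: ..:+******###%%%@@@@@@@@#%@@@@@@@@@@@@@@@@@@@@@@@@@%@@@@@@@@@#+*- ..:
++*+*+**+....:=++***###%%%@@@@@@@@@*%@@@@@@@@@@@@@@@@@@@@@@@@@%@@@@@@@@@%++: ...
+++*+***=... .-+****#%%%%@@@@@@@@@@@%@@@@@@@@@@@@@@@@@@@@@@@@%@@%@@@@@@@%+=. ...
+****+*+-..  .=##+*##%%%@@@@@@@@@@@@%@@@@@@@@@@@@@@@@@@@@@@@@*@@@@@@@@@@%+=: ...
++*****+:.. .*@@@###%%@@@@@@@@@@@@@@%@@@@@@@@@@@@@@@@@@@@@@@@%@@@@@@@@@@%++-  ..
+++****+... +@@@@%#%%%@@@@@@@@@@@@@@@@@@@@@@@@@@@@@@@@@@@@@@@@@@@@@@@@@@%++=  ..
*+++***= .. *@@@@@#%%@@@@@@@@@@@@@@@@@@@@@@@@@@@@@@@@@@@@@@@%@@@@@@@@@@@*++=   .
```

A lug in hand points to about 66°, matching the spindle. Descending with feel.

```bash
python3 -m handwheel '-0.0008 -0.002 0.01 0;0 0 0.012 0;0 0 0.005 0;0 0 0 0;0 0 0 0' |grep -E "pos|t_f";python3 -m handwheel '0 0 0.002 0;0 0 0 0'|grep -E "pos|t_f";python3 -m handwheel '0 0 0.002 0;0 0 0 0'|grep -E "pos|t_f";python3 -m handwheel '0 0 0.002 0;0 0 0 0'|grep -E "pos|t_f"
```

```text
position: [0.4247, -0.3468, 0.157]
contact_force: [-0.7, -1.1, -0.3]
position: [0.425, -0.3473, 0.1556]
contact_force: [-1.4, -0.9, -0.2]
position: [0.4248, -0.3471, 0.1535]
contact_force: [-0.1, -0.2, -0.8]
position: [0.4247, -0.347, 0.1512]
contact_force: [-0.1, -0.3, -1.2]
```

```bash
python3 -m handwheel '0.0008 0.0005 0.001 0;0 0 0 0'|grep -E "pos|t_f";python3 -m handwheel '0 0 0.001 0;0 0 0 0'|grep -E "pos|t_f";python3 -m handwheel '0 0 0.001 0;0 0 0 0'|grep -E "pos|t_f";python3 -m handwheel '0 0 0.001 0;0 0 0 0'|grep -E "pos|t_f"
```

```text
position: [0.4255, -0.3463, 0.1503]
contact_force: [0.5, 0.2, 0.3]
position: [0.4254, -0.3464, 0.1493]
contact_force: [0.7, 0.3, -0.3]
position: [0.4254, -0.3464, 0.1483]
contact_force: [0.7, -0.2, -0.4]
position: [0.4254, -0.3464, 0.1473]
contact_force: [0.6, -0.1, -0.8]
```

```bash
python3 -m handwheel '0 0 0.001 0;0 0 0 0'|grep -E "pos|t_f";python3 -m handwheel '0 0 0.001 0;0 0 0 0'|grep -E "pos|t_f";python3 -m handwheel '0 0 0.001 0;0 0 0 0'|grep -E "pos|t_f"
```

```text
position: [0.4255, -0.3466, 0.1466]
contact_force: [-0.7, 0.1, 0.2]
position: [0.4251, -0.3463, 0.1454]
contact_force: [-0.9, -0.3, 0.1]
position: [0.4251, -0.3461, 0.144]
contact_force: [-1.1, 0.1, -0.1]
```

```bash
python3 -m handwheel '0 0 0.002 0;0 0 0 0'|grep -E "t_f";python3 -m handwheel '0 0 0.002 0;0 0 0 0'|grep -E "t_f";python3 -m handwheel '0 0 0.002 0;0 0 0 0'|grep -E "pos|t_f";python3 -m handwheel '0 0 0.002 0;0 0 0 0'|grep -E "pos|t_f"
```

```text
contact_force: [-1.3, -0.4, -0.3]
contact_force: [-1.4, 1.1, -1.0]
position: [0.4252, -0.3462, 0.138]
contact_force: [-1.8, 0.5, 0.3]
position: [0.4252, -0.3462, 0.1361]
contact_force: [-1.7, 0.6, -0.5]
```

```bash
python3 -m handwheel '0 0 0.002 0;0 0 0 0'|grep -E "t_f";python3 -m handwheel '0 0 0.002 0;0 0 0 0'|grep -E "t_f";python3 -m handwheel '0 0 0.002 0;0 0 0 0'|grep -E "pos|t_f"
```

```text
contact_force: [-1.9, 0.7, -0.8]
contact_force: [-2.1, 0.3, 1.4]
position: [0.4253, -0.3463, 0.1301]
contact_force: [-3.4, 1.1, -0.1]
```

```bash
python3 -m handwheel '0 -0.0007 0.001 0;0 0 0 0'|grep -E "pos|t_f";python3 -m handwheel '0 0 0.001 0;0 0 0 0'|grep -E "pos|t_f";python3 -m handwheel '0 0 0.001 0;0 0 0 0'|grep -E "pos|t_f"
```

```text
position: [0.4251, -0.3464, 0.1293]
contact_force: [-1.0, 1.1, -0.2]
position: [0.425, -0.3464, 0.1284]
contact_force: [-2.2, 1.4, 0.2]
position: [0.425, -0.3464, 0.1274]
contact_force: [-1.2, 0.4, -0.7]
```

```bash
python3 -m handwheel '0 0 0.0005 0;0 0 0 0'|grep -E "pos|t_f";python3 -m handwheel '0 0 0.0005 0;0 0 0 0'|grep -E "pos|t_f";python3 -m handwheel '0 0 0.0005 0;0 0 0 0'|grep -E "pos|t_f"
```

```text
position: [0.425, -0.3464, 0.1271]
contact_force: [-1.3, 1.3, -0.1]
position: [0.425, -0.3465, 0.127]
contact_force: [-1.1, 0.9, 3.5]
position: [0.4251, -0.3465, 0.1269]
contact_force: [-2.4, 1.7, 7.1]
```

Home: touch at 0.127 with 7 N. Releasing.

```bash
python3 -m handwheel '0 0 -0.0012 0;0 0 0 0' |grep t_f;python3 -m handwheel '0 0 0 0;0 0 0 0;0 0 0 0' 0.052|grep -E "t_f|wid";python3 -m handwheel '0 0 -0.008 0;0 0 -0.02 0;0 0 -0.035 0;0 0 -0.035 0;0 0 -0.022 0' 0.078|tail -1;python3 -m handwheel '0 0 0 0;0 0 0 0;0 0 0 0'|grep -E "clo|pos|t_f"
python3 asc.py wrist .4255 -.346 .139 46 38
```

```text
contact_force: [-1.5, -0.4, -1.1]
contact_force: [-0.6, 0.7, 0.1]
width: 0.0521
gripper_force: 0.0
clock: 27.68
position: [0.4244, -0.3459, 0.2467]
contact_force: [-0.1, 0.8, -0.2]
exp [259.4 188.9] px/mm 0.971 window x0,y0 213 151
#########+=#%%#####%*: -#%###%#:.=#%#%#:.+%#%*.-*%%#+ =#%%%+ =#%#%#+.-*%%##%#+:.-*%%########
#######%*-.-*%#####%#*:.=#%##%%+ .+%#%#- +%%%#:-*%%#+ +%%%#-.+#%%#*:.+%%##%#+:.-*#######%%%#
#########=..-*#%####%#*:.=#%##%#:.=#%%#+ =#%%#-:*%%#=.+%%%+.-*%%%#-.=#%%#%%*:.-*%%#####%#**%
##########*:.:=#%%####%*:.=#%%##*-.+%%%#-:*%%#-.+%%#:.+%%#- +%%%#+.:*%##%%*-.-*######%%#+:-#
#########%#*= .=*%%#####*:.=#%#%#= -#%%#-.+%%#-.+%%*::*%%#:.+%%#+:.+#%#%%*- -*#%####%#*=: :*
##########%%*=..-*#%%##%%*..=#%%#*-.+%%#+ =#%#- +%%*.-#%#+.-*%%#- -*%%%#*- -*#%####%#+-.:+*#
###########%##*:.:+#%%##%#+ .+#%##+ =#%%*.:*%#+=*%%*-=#%#-.+%%#*.:+%%%#*- -*#####%#*=: :+#%%
#####%#######%#*= .=*%%##%#= :*%%%#:.=*%#=+#########*##%*-:*%%#:.+#%%#*- -*%%##%%#+-.:+##%##
######%%######%##+..-*#%%%%*: -*%%#+ :*%###############%#*##%#= -*%%#*- -*#%##%#*=: :+#%%###
##%#+=*#%%#####%%#+:.:+#%%%#*:.
[... 5499 characters left out ...]
.:*####*-:*%####* =#####%#:.+%%#################%
+*+---=--==========+++%#+=*%###%%#:-#%###%*:-#%##%*-.+%###%*.-*%####%+ -##################%#
++=-----=============*%%#######%#+.=#%%##%*.=#%##%#=.+%###%#-:*%####%*-+#%##############%%#+
++-----==============*%%%%%####%#-.+######+ +%%##%#+.+%####%+ +%%######################%#*=-
*+----=+*+===========+#%#######%* -*%###%#+ +%#####+ +%####%* -#######%###############%#*=-=
+=---==+**++==========*%#######%#+*#####%#+.+%####%* +%%###%*:-*%####################%#+====
------+****++=========*%%#######%##%####%#-.+%###%%* =#%#####**###################%%##+=-===
------=+*****++=====+##%%###############%#++*%###%%*-=#%#####%%###################%#*=======
```

The small cone stands on the spindle with lugs at about 66° mod 90. Going to the green cone.

```bash
python3 go.py .6015 -.0815 .14
```

```text
t 27.73 pos [ 0.4241 -0.3456  0.2459] yaw 76.36 q6 -0.57 F [-0.4 -0.1  0.1] w 0.078 | turn -0.0 tool d [0.2985 0.1101 0.1059] rows>= 9
```

```bash
python3 -m handwheel '0.02 0.007 0 0;0.036 0.013 0 0;0.036 0.013 0 0;0.036 0.013 0 0;0.036 0.013 0.01 0' 0.085 >/dev/null;python3 -m handwheel '0.036 0.013 0.015 0;0.036 0.013 0.015 0;0.031 0.012 0.02 0;0.02 0.008 0.025 0;0.0115 0.0051 0.021 0' >/dev/null;python3 -m handwheel '0 0 0 0;0 0 0 0;0 0 0 0;0 0 0 0' >/dev/null; python3 go.py .6015 -.0815 .14
python3 - <<'E'
from h import *
d=snap("wrist");np.savez("w8.npz",**d);e=snap("scene");np.savez("s8.npz",**e);f=snap("side");np.savez("d8.npz",**f)
g=[]
for x in(d,e,f):
    h=cv2.cvtColor(x["img"],cv2.COLOR_RGB2HSV);m=cv2.inRange(h,(45,100,25),(88,255,255));cs,_=cv2.findContours(m,0,1)
    if not cs: g.append(0);continue
    c=max(cs,key=cv2.contourArea); ce,r=cv2.minEnclosingCircle(c); print(ce,r,cv2.boundingRect(c),plane(ray(x,ce),.02).round(4)); g.append(ray(x,ce))
if g[2]: print(tri(g[0],g[2]))
W1,W2=np.load("w1.npz"),np.load("w2.npz")
v=cv2.cvtColor(d["img"],cv2.COLOR_RGB2HSV); m=cv2.inRange(v,(45,100,25),(88,255,255)); ys,xs=np.nonzero(m); y0,y1,x0,x1=ys.min()-3,ys.max()+4,xs.min()-3,xs.max()+4
c=d["img"][y0:y1,x0:x1,1]; c=cv2.normalize(c,None,0,255,cv2.NORM_MINMAX)
print(x0,y0);print("\n".join("".join((" .:-=+*#%@"[min(9,a//26)] if b else "_") for a,b in zip(r,q)) for r,q in zip(c,m[y0:y1,x0:x1])))
E
```

```text
t 28.9 pos [ 0.6024 -0.0834  0.1424] yaw 76.3 q6 -0.01 F [-0.3  0.2  0. ] w 0.0847 | turn -0.0 tool d [ 0.0016 -0.0013  0.0024] rows>= 1
(257.2472839355469, 184.0363311767578) 31.08588218688965 (227, 153, 61, 63) [ 0.6018 -0.082   0.02  ]
(231.46153259277344, 288.0) 15.027690887451172 (218, 273, 28, 30) [ 0.6011 -0.084   0.02  ]
(array([ 0.60155453, -0.08113699,  0.02348923]), np.float64(0.000888537067151543))
224 150
___________________________________________________________________
___________________________________________________________________
___________________________________________________________________
__________________________________==_______________________________
___________________________=++==+****+*+==_________________________
________________________+*+*++**+******+**+=-______________________
_____________________-==++++++##*+++*++****##+_____________________
____________________-==+++++++##************#*++-__________________
____________________==+++++==*%%*#**##**********+=_________________
__________________:=+++++**+=*%%###########****+#*________________
[... 3313 characters left out ...]
*+++=+=_____________
__________________-=+***********+=*##*####*****=___________________
_________________.==+##+++*******++##********+-____________________
___________________==+=:-=++***++++*#*+**+==-______________________
_________________________:--======+##*==-__________________________
______________________________:_::-*#*=____________________________
___________________________________=++_____________________________
____________________________________:______________________________
___________________________________________________________________
___________________________________________________________________
___________________________________________________________________
```

Green cone confirmed at (0.6017,-0.0815), z about 0.023 for its middle. The notches are hidden from above, so I'll find them by turning. Descending with force checks.

```bash
python3 -m handwheel '0.0018 -0.0008 0.03 0;0 0 0.035 0;0 0 0.03 0;0 0 0.017 0;0 0 0 0' >/dev/null;python3 -m handwheel '0 0 0 0;0 0 0 0' |grep -E t_f; python3 go.py .6017 -.0815 .005
```

```text
contact_force: [0.8, -0.0, -0.1]
t 29.63 pos [ 0.6032 -0.0809  0.0309] yaw 76.33 q6 -0.01 F [ 0.8 -0.  -0.1] w 0.0853 | turn -0.0 tool d [-0.0009 -0.0013  0.0259] rows>= 1
```

```bash
python3 -m handwheel '-0.0009 -0.0013 0.01 0;0 0 0.008 0;0 0 0.004 0;0 0 0 0' |grep -E "pos|t_f"; python3 -m handwheel '0 0 0.004 0;0 0 0.003 0;0 0 0 0' |grep -E "pos|t_f"; python3 -m handwheel '0 0 0.003 0;0 0 0.002 0;0 0 0 0' |grep -E "pos|t_f"
```

```text
position: [0.5995, -0.0806, 0.0063]
contact_force: [-0.4, -0.3, -0.6]
position: [0.6, -0.0806, -0.0004]
contact_force: [0.1, -0.3, 0.2]
position: [0.6001, -0.0807, -0.0052]
contact_force: [0.5, 0.1, -0.6]
```

```bash
python3 -m handwheel '0 0.001 0.003 0;0 0 0 0;0 0 0 0' |grep -E "pos|t_f"; python3 -m handwheel '0 0 0 0;0 0 0 0;0 0 0 0;0 0 0 0;0 0 0 0' 0.05 30|tail -5
```

```text
position: [0.6013, -0.081, -0.008]
contact_force: [1.2, -0.8, -0.3]
position: [0.6015, -0.081, -0.0073]
ee_rot: [0.0, 0.786, 0.618, 0.0]
contact_force: [-0.7, 0.1, 3.0]
width: 0.0594
gripper_force: 32.8
```

```bash
python3 -m handwheel '0 0 -0.01 0;0 0 -0.03 0;0 0 -0.035 0;0 0 -0.035 0;0 0 -0.035 0' |tail -2;python3 -m handwheel '0 0 -0.035 0;0 0 -0.018 0;0 0 0 0;0 0 0 0;0 0 0 0' |tail -2;python3 go.py .4252 -.3466 .19
```

```text
width: 0.0595
gripper_force: 32.9
width: 0.0599
gripper_force: 32.9
t 31.97 pos [ 0.6001 -0.0808  0.1889] yaw 76.36 q6 -0.01 F [-0.2  0.7 -1.1] w 0.0599 | turn -0.0 tool d [-0.2996 -0.1073 -0.0011] rows>= 8
```

```bash
python3 -m handwheel '-0.018 -0.0065 0 0;-0.035 -0.0125 0 0;-0.036 -0.013 0 0;-0.036 -0.013 0 0;-0.036 -0.013 0 0' >/dev/null;python3 -m handwheel '-0.036 -0.013 0 0;-0.036 -0.013 0 0;-0.033 -0.012 0 0;-0.022 -0.008 0 0;-0.011 -0.0035 0 0' >/dev/null; python3 -m handwheel '0 0 0 0;0 0 0 0;0 0 0 0;0 0 0 0'|tail -2;python3 go.py .4252 -.3466 .167
```

```text
width: 0.0595
gripper_force: 32.9
t 33.13 pos [ 0.4271 -0.3447  0.1898] yaw 76.47 q6 -0.57 F [ 0.3 -0.7 -1.3] w 0.0595 | turn -0.0 tool d [-0.0023 -0.0014  0.0228] rows>= 1
```

```bash
python3 -m handwheel '-0.0023 -0.0014 0 0;0 0 0 0;0 0 0.01 0;0 0 0.013 0;0 0 0 0' |grep -E "pos|t_f"; python3 -m handwheel '0 0 0 0' >/dev/null; python3 go.py .4252 -.3466 .145
```

```text
position: [0.4233, -0.3465, 0.1645]
contact_force: [-0.2, 0.3, -0.1]
t 33.63 pos [ 0.424  -0.3474  0.1661] yaw 76.38 q6 -0.58 F [ 0.2 -1.3 -1.2] w 0.0594 | turn -0.0 tool d [0.001  0.001  0.0211] rows>= 1
```

```bash
python3 -m handwheel '0.001 0.001 0.008 0;0 0 0.008 0;0 0 0.004 0;0 0 0 0' |grep -E "pos|t_f"; python3 -m handwheel '0 0 0.003 0;0 0 0 0'|grep -E "pos|t_f"; python3 -m handwheel '0 0 0.003 0;0 0 0 0'|grep -E "pos|t_f"; python3 -m handwheel '0 0 0.003 0;0 0 0 0'|grep -E "pos|t_f"
```

```text
position: [0.425, -0.3468, 0.1459]
contact_force: [-0.5, 0.3, -1.4]
position: [0.4255, -0.3473, 0.1438]
contact_force: [0.0, 0.3, -0.4]
position: [0.4255, -0.3473, 0.1409]
contact_force: [-0.2, 0.0, -1.3]
position: [0.4255, -0.3472, 0.1378]
contact_force: [0.2, 1.0, -0.7]
```

```bash
python3 -m handwheel '0.0005 0 0.002 0;0 0 0 0'|grep -E "pos|t_f"; python3 -m handwheel '0 0 0.002 0;0 0 0 0'|grep -E "pos|t_f"; python3 -m handwheel '0 0 0.001 0;0 0 0 0'|grep -E "pos|t_f"; python3 -m handwheel '0 0 0.001 0;0 0 0 0'|grep -E "pos|t_f"
```

```text
position: [0.4256, -0.3467, 0.1359]
contact_force: [0.8, 0.8, -0.8]
position: [0.4256, -0.3467, 0.1339]
contact_force: [0.0, -0.3, -0.2]
position: [0.4257, -0.3468, 0.133]
contact_force: [1.3, 0.7, -0.4]
position: [0.4257, -0.3469, 0.132]
contact_force: [0.4, 0.3, -0.5]
```

```bash
python3 -m handwheel '0 0 0.0005 0;0 0 0 0'|grep -E "pos|t_f"; python3 -m handwheel '0 0 0.0005 0;0 0 0 0'|grep -E "pos|t_f"; python3 -m handwheel '0 0 0.0005 0;0 0 0 0'|grep -E "clo|pos|t_f"
```

```text
position: [0.4258, -0.347, 0.1317]
contact_force: [1.1, 0.1, -0.8]
position: [0.4258, -0.347, 0.1316]
contact_force: [-0.5, 0.4, 2.4]
clock: 35.63
position: [0.4259, -0.3471, 0.1315]
contact_force: [-1.1, 1.4, 5.9]
```

Standing on the lugs at 0.1316 as expected. Turning with light pressure.

```bash
python3 -m handwheel '0 0 0 0.035;0 0 0 0.035;0 0 0 0'|grep -E "pos|t_f"; python3 -m handwheel '0 0 0 0.035;0 0 0 0.035;0 0 0 0'|grep -E "pos|t_f";python3 -m handwheel '0 0 0 0.035;0 0 0 0.035;0 0 0 0'|grep -E "pos|t_f"; python3 go.py .4258 -.347 .1316
```

```text
position: [0.4255, -0.3473, 0.1315]
contact_force: [-1.6, 0.6, 5.8]
position: [0.4253, -0.3471, 0.1315]
contact_force: [-2.1, 1.3, 6.0]
position: [0.4257, -0.3473, 0.1315]
contact_force: [-1.8, 0.3, 5.6]
t 36.38 pos [ 0.4257 -0.3473  0.1315] yaw 64.29 q6 -0.36 F [-1.8  0.3  5.6] w 0.0595 | turn -0.0 tool d [ 0.0003  0.     -0.0001] rows>= 1
```

```bash
python3 -m handwheel '0 0 0 0.04;0 0 0 0.04;0 0 0 0'|grep -E "pos|t_f"; python3 -m handwheel '0 0 0 0.04;0 0 0 0.04;0 0 0 0'|grep -E "pos|t_f";python3 -m handwheel '0 0 0 0.04;0 0 0 0.04;0 0 0 0'|grep -E "pos|t_f"; python3 go.py .4258 -.347 .1316; python3 -c "
from rig import readout;print(readout.get_state()['moment'])"
```

```text
position: [0.426, -0.3474, 0.1315]
contact_force: [-0.8, 0.6, 6.5]
position: [0.4262, -0.3476, 0.1315]
contact_force: [-0.5, 0.6, 5.6]
position: [0.4263, -0.3476, 0.1315]
contact_force: [-0.5, -0.1, 5.1]
t 37.13 pos [ 0.4263 -0.3476  0.1315] yaw 50.58 q6 -0.12 F [-0.5 -0.1  5.1] w 0.0594 | turn -0.0 tool d [ 0.0002 -0.0008 -0.0001] rows>= 1
[0.02047275 0.10054477 0.07125656]
```

```bash
python3 -m handwheel '0 -0.0007 0 0.04;0 0 0 0.04;0 0 0 0'|grep -E "pos|t_f"; python3 -m handwheel '0 0 0 0.04;0 0 0 0.04;0 0 0 0'|grep -E "pos|t_f";python3 -m handwheel '0 0 0 0.04;0 0 0 0.04;0 0 0 0'|grep -E "pos|t_f";python3 -m handwheel '0 0 0 0.04;0 0 0 0.04;0 0 0 0'|grep -E "pos|t_f"; python3 go.py .4258 -.347 .1316
```

```text
position: [0.426, -0.3474, 0.1315]
contact_force: [0.0, -0.1, 5.1]
position: [0.4259, -0.3473, 0.1315]
contact_force: [0.4, -0.6, 6.3]
position: [0.4258, -0.3472, 0.1315]
contact_force: [-0.2, -0.8, 5.7]
position: [0.4259, -0.3472, 0.1315]
contact_force: [-0.3, -1.0, 6.4]
t 38.13 pos [ 0.4259 -0.3472  0.1315] yaw 32.28 q6 0.2 F [-0.3 -1.   6.4] w 0.0596 | turn -0.0 tool d [ 0.0001 -0.0002 -0.0001] rows>= 1
```

```bash
python3 -m handwheel '0 0 0 0.04;0 0 0 0.04;0 0 0 0'|grep -E "pos|t_f"; python3 -m handwheel '0 0 0 0.04;0 0 0 0.04;0 0 0 0'|grep -E "pos|t_f";python3 -m handwheel '0 0 0 0.04;0 0 0 0.04;0 0 0 0'|grep -E "pos|t_f";python3 -m handwheel '0 0 0 0.04;0 0 0 0.04;0 0 0 0'|grep -E "pos|t_f"; python3 go.py .4258 -.347 .1316
```

```text
position: [0.4259, -0.3472, 0.1315]
contact_force: [0.4, -1.0, 5.0]
position: [0.4259, -0.3472, 0.1315]
contact_force: [0.0, 0.0, 5.4]
position: [0.4259, -0.3472, 0.1313]
contact_force: [0.3, -0.3, 5.4]
position: [0.4249, -0.3461, 0.1301]
contact_force: [-0.6, 0.0, -0.5]
t 39.13 pos [ 0.4249 -0.3461  0.1301] yaw 13.98 q6 0.52 F [-0.6  0.  -0.5] w 0.0594 | turn -0.0 tool d [ 0.0006  0.0011 -0.0015] rows>= 1
```

Dropped in. Following it down.

```bash
python3 -m handwheel '0 0 0.001 0.03;0 0 0 0'|grep -E "pos|t_f"; python3 -m handwheel '0 0 0.001 0;0 0 0 0'|grep -E "pos|t_f";python3 -m handwheel '0 0 0.001 0;0 0 0 0'|grep -E "pos|t_f"; python3 -m handwheel '0 0 0.001 0;0 0 0 0'|grep -E "pos|t_f"
```

```text
position: [0.4252, -0.3465, 0.1291]
contact_force: [0.5, -0.4, -0.6]
position: [0.4253, -0.3465, 0.1283]
contact_force: [1.7, -0.2, 0.8]
position: [0.4253, -0.3466, 0.1275]
contact_force: [0.2, -0.9, 0.1]
position: [0.4253, -0.3466, 0.1266]
contact_force: [1.5, -0.9, 0.5]
```

```bash
python3 -m handwheel '0 0 0.001 0;0 0 0 0'|grep -E "pos|t_f"; python3 -m handwheel '0 0 0.001 0;0 0 0 0'|grep -E "pos|t_f";python3 -m handwheel '0 0 0.0007 0;0 0 0 0'|grep -E "pos|t_f"; python3 -m handwheel '0 0 0.0005 0;0 0 0 0'|grep -E "pos|t_f"; python3 -m handwheel '0 0 0.0005 0;0 0 0 0'|grep -E "pos|t_f"
```

```text
position: [0.4253, -0.3466, 0.1256]
contact_force: [0.3, -1.2, -0.3]
position: [0.4253, -0.3466, 0.1246]
contact_force: [0.7, -1.9, 0.1]
position: [0.4253, -0.3466, 0.1239]
contact_force: [1.2, -1.9, 0.3]
position: [0.4253, -0.3466, 0.1236]
contact_force: [1.3, -2.1, 2.3]
position: [0.4253, -0.3467, 0.1236]
contact_force: [-0.2, -0.6, 4.3]
```

Home at 0.1236 (predicted 0.1237). Releasing and withdrawing.

```bash
python3 -m handwheel '0 0 -0.0008 0;0 0 0 0' |grep t_f;python3 -m handwheel '0 0 0 0;0 0 0 0;0 0 0 0' 0.08|grep -E "t_f|wid";python3 -m handwheel '0 0 -0.008 0;0 0 -0.02 0;0 0 -0.035 0;0 0 -0.035 0;0 0 -0.03 0' |tail -1;python3 -m handwheel '0 0 0 0;0 0 0 0;0 0 0 0'|grep -E "clo|pos|t_f"
python3 - <<'E'
from h import *
d=snap("wrist");s=snap("side");c=snap("scene");g=[]
for n,x in(("w",d),("side",s),("scene",c)):
    h=cv2.cvtColor(x["img"],cv2.COLOR_RGB2HSV);m=cv2.inRange(h,(45,100,25),(88,255,255));cs,_=cv2.findContours(m,0,1)
    if not cs: print(n,"none");g.append(0);continue
    k=max(cs,key=cv2.contourArea); ce,r=cv2.minEnclosingCircle(k); print(n,ce,r,cv2.boundingRect(k),plane(ray(x,ce),.155).round(4)); g.append(ray(x,ce))
for i in(1,2):
    if g[i]: print(tri(g[0],g[i]))
E
```

```text
contact_force: [0.3, -1.1, 1.3]
contact_force: [0.3, -0.6, -0.0]
width: 0.0801
gripper_force: 0.0
clock: 41.72
position: [0.4248, -0.346, 0.2515]
contact_force: [0.7, -0.1, -0.9]
w (259.81304931640625, 191.30435180664062) 33.09425735473633 (227, 159, 66, 66) [ 0.426  -0.3462  0.155 ]
side (290.6300964355469, 172.39430236816406) 12.915063858032227 (279, 160, 25, 25) [ 0.4246 -0.3463  0.155 ]
scene none
(array([ 0.42525215, -0.34620996,  0.15483948]), np.float64(0.0012875751188171358))
```

The green cone's middle measures z 0.155, which is 131 mm plus the 23.5 mm seen on the table, so it is home and upright. Handing in.

```bash
python3 -c "
from rig import ticket;print(ticket.sign_off())"
```

```text
the job is handed in; nothing more can be done
None
```

The citrus press is back together and handed in at about 42 s: the strainer lies flat with its tab in the spout, then the small white cone, then the green cone went fully home, with no more than 7 N felt while seating either cone.

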